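# Lock the anvil carriage to the slide bed with its cam lock

### The arm

A 6-joint arm with a two-finger parallel gripper is mounted at the origin on the work surface. World frame = base frame: x ahead of the robot, y to its left, z up, the work surface at z = 0. Lengths are in m, angles in rad, forces in N, time in s.
With the tool pointing down it reaches from about 0.375 to 0.9 m from the base axis. Payload 3.1 kg.
Tool frame: the origin (TCP) lies between the finger pads; the fingertips stand manip.finger_overhang ahead of it and the grasp point (between the pads) lies 5 mm behind it (manip.finger_overhang is the distance from the TCP to the fingertips, in m); z points along the fingers, y is the line along which they close (so a half turn about z gives the same grasp; the last joint's range is limited). The gripper opens to 85 mm and grips with 20 to 120 N. Pads are 22 mm wide; open, the fingers measure 114 mm over their backs; the gripper's body (76 mm by 85 mm) begins 54 mm behind the grasp point. The pads swing forward as they close: fully open they stand 13 mm farther back than shut.
Start: joints at [-1.353, 0.527, 1.433, -0, 1.181, -0.178], TCP at [0.241, -0.577, 0.245] pointing down, gripper open.
Joint ranges: [-3.08, 3.08], [-0.75, 2.2], [0.22, 2.44], [-1.43, 4.57], [0, 2.65], [-2.85, 2.85]. Speed limits (rad/s): [2.79, 2.79, 3.14, 3.14, 3.14, 3.14].

### API

Orientations are given as a unit quaternion [x, y, z, w].
In Python, from station import manip gives the robot as it stands.
- The arm moves only by the tool drive_tool, never from a script. Its argument "plan" is a list of rows, each a list of 7 numbers: the shift along the tool's x, y, z in m, then the turn, a rotation vector about the tool's x, y, z in degrees, then the opening, from -1 (shut) to 1 (fully open). In form: [[x, y, z, wx, wy, wz, gripper], ...]. A call has 1 to 10 rows; each row shifts and turns the commanded pose from where the row before left it, along the tool's axes as they then stand; what a row does not reach is not made up. A row lasts 1/10 s, in which the tool goes at most 50 mm and 8.59 degrees, less where a joint would pass 70% of its speed; a pose out of reach is approached as far as the arm can. A call is refused whole if a number of a shift passes 0.05 or a number of a turn 8.59, either way. A call with a gripper value outside its range is refused whole. The fingers move at their own pace and stop on an object; "newtons" is the grip in N (left out, the last holds). Time passes only in rows, so rows that do not move let the fingers close. It gives the time, the measured TCP pose, the force, the opening and the grip force at its end, in the units of the state.
- manip.sense(): the state, without advancing time (a new reading comes with each control period).
- manip.snapshot(name): name is "scene" or "top" or "wrist"; returns a dict with "image" (384x512x3 uint8, red, green, blue), "z_map" (384x512 float32, m along the optical axis (not along the pixel's ray), 0 where there is no reading), "fov_y" (degrees; the focal length in pixels is half the picture's height over the tangent of half this angle, whatever the lens; pixels are square), "cx", "cy" (the principal point, pixels), "k1" (the pictures are not rectified: a ray, as slopes to the right and down, at radius r is drawn at 1 + k1 r^2 times it, then the intrinsics apply), "extrinsics" (4x4, takes a point from camera to world coordinates); the wrist camera has in their place "mount" (4x4, takes a point from camera to tool coordinates, whose origin is the TCP and whose axes are the flange's). Camera axes: x right, y up, looking along -z (the intrinsics and any distortion apply to the point x, -y, -z); pixel columns grow to the right and rows downward; lengths in m; the calibration is good to about 2 mm. A picture is of the moment at which its call begins: read the wrist's pose just before it.
- manip.sign_off(): hands the job in; it is judged then, once.
The state is a dict: "t": time; "q": joint angles; "qd": joint speeds; "tau": joint torques, N m; "tcp_pos": TCP position; "tool_rot": TCP orientation; "force": force on the tool from outside, world axes, zero at the start; "ft_torque": the same for the moment, N m; "finger_gap": opening from 0.0 (shut) to 1.0 (fully open); "gripper_force": force on a finger pad.
Only numpy, scipy, OpenCV 4.12 (cv2) and the standard library are available. Lean on these libraries where they do the work, as an engineer would, in place of code of your own. Each camera call takes 0.05 s, during which the arm holds its last target. There are 200 camera calls.

### The job

Gently push the anvil carriage along its slide bed until it meets the rubber buffers and its bolt head is inside the cam lock, then take the yellow flat screwdriver from its stand, seat the blade in the cam's slot and turn the cam clockwise until it has drawn the carriage up tight against the lock block and holds it there by itself. Put the screwdriver back upright in its stand. Feel for the slot with light pressure, never force the screwdriver, never shove the carriage hard, and leave the red driver and the other things alone.

Things in the scene. Friction and masses are not known exactly. Their poses are not given: they have to be found in the camera images.
- bed: Fixed slide bed: dark plate 250 x 96 x 10 mm with two low aluminium rails (tops at z 20 mm) and a white lock block 90 x 96 mm, 48 mm high, at its +x end. Origin on the table under the cam axis; lock block x -45 to +45 mm, plate x -200 to +50 mm. The carriage slides along +x to be locked.
- slot (a point): Centre of the mouth of the cam's dark screwdriver slot, 48 mm above the table, on the cam's vertical axis; axes as the bed's, they do not turn with the cam. Slot 28 mm long, 5 wide, 9 deep, closed at both ends. At the start it runs along the bed's y axis to within 0.45 rad either way; how far off is not told and must be seen or felt.
- bed_face (a point): Middle of the lock block's flat front face (looks to the bed's -x), 24 mm above the table, axes as the bed's. Two sprung rubber buffers stand 4 mm out of this face at y +-23 mm and push back with 3 N at first touch, 7 N when flush. The bolt enters a 16 mm wide opening in the middle.
- carriage: Loose grey anvil carriage, about 0.8 kg, base 100 x 70 x 22 mm, 1.5 mm play between the rails. Origin mid-underside, 10 mm above the table; front looks to +x. Bolt with 10 mm upright barrel head reaches 40 mm out of the front. Round anvil 56 mm across at x +15 mm and black knob 20 mm across, 23 mm tall at x -30 mm, tops 45 mm above the origin. Flat rear face at x -50 mm, 22 mm high.
- carriage_face (a point): Middle of the carriage's front face, 14 mm above its underside, axes as the carriage's. Its x distance to bed_face is the gap: 20 to 35 mm at the start, 4 mm on touching the buffers (bolt head then inside the cam), under 1 mm when drawn up tight.
- driver: Loose yellow flat screwdriver, 0.14 kg, standing upright, origin at the middle of the blade's tip, z up to the handle's end. Blade 24 mm wide along x, 3 mm thick along y, 14 mm long; shank 8 mm; black collar 34 mm across at z 48 to 53 mm; square handle 24 x 24 mm at z 53 to 103 mm with its faces along x and y.
- stand: Fixed wooden tool stand 150 x 70 x 60 mm with two round holes 26 mm wide and 54 mm deep at x -40 and +40 mm. The yellow and the red driver stand in them, either way round, collars resting on the top, tips 12 mm above the table.
- hole_a (a point): Mouth of the stand's hole at x -40 mm, 60 mm above the table.
- hole_b (a point): Mouth of the stand's hole at x +40 mm, 60 mm above the table.
- hex_driver: Red round-handled driver of the same length in the other hole; not to be used. Origin at its tip.
- block_a: Steel test block, disc 64 mm across, 10 mm thick, on the table; bystander. Origin under its centre.
- block_b: Second steel test block like it; bystander.
- indenter: Dark turned indenter holder, 32 mm across, 55 mm tall; bystander. Origin under its centre.
- sample: Copper sample rod 24 mm across, 50 mm tall, upright in the open wooden tray on the robot's right; bystander. Origin under its centre.
- cam_centre (a point): Point on the cam's axis at the slot's floor, 39 mm above the table. Brass cam disc 49 mm across, level with the block's top. Turned clockwise from above, its claw meets the bolt head about 0.9 rad past the bed's y axis, has it fully drawn in at about 1.5 rad and comes to a hard stop at 1.85 rad. The turn takes up to about 0.3 N m; the cam stays where it is left.
Mind the look-alikes: they are no part of the job. Of the things shaped like the driver, the yellow one is meant.

How it is judged:
By the outcome, as a careful person would: the job done as asked, in the order asked, and still so for the second after the job is handed in, with the robot touching nothing.
It also fails if it takes over 72 s, if anything falls off the work surface, if the arm or the gripper's body presses on something with over 40 N, if the wrist force passes 120 N, or if a joint passes its speed limit or range.

## Working session

There is one attempt and no reset: what is moved stays moved. The work goes in short steps, Python scripts to look and compute and a tool call to move; the robot and the scene stay as the last step left them, time stands still between calls to the robot, and variables do not carry over. Pictures are saved under pics/ and viewed, at most 13 in all, crops included, and the job is handed in when it is done.

Besides the shell and the picture viewer there is one more tool, called after ">>>" in YAML: its name, and indented under it one key for each argument. drive_tool: Moves the arm, as the interface text tells. Its arguments: {"type":"object","properties":{"plan":{"type":"array"},"newtons":{"type":"number"}},"required":["plan"]}

```bash
ls; mkdir -p pics; cat > h.py <<'E'
import numpy as np, cv2
from station import manip
def snap(n):
    s=manip.sense(); d=manip.snapshot(n)
    if n=="wrist":
        from scipy.spatial.transform import Rotation as R
        T=np.eye(4);T[:3,:3]=R.from_quat(s["tool_rot"]).as_matrix();T[:3,3]=s["tcp_pos"]
        d["E"]=T@np.array(d["mount"])
    else: d["E"]=np.array(d["extrinsics"])
    d["f"]=192/np.tan(np.radians(d["fov_y"])/2)
    return d
def rays(d,uv):
    uv=np.atleast_2d(np.array(uv,float)); K=np.array([[d["f"],0,d["cx"]],[0,d["f"],d["cy"]],[0,0,1]])
    p=(uv-[d["cx"],d["cy"]])/d["f"]; q=p.copy()
    for _ in range(30): q=p/(1+d["k1"]*(q**2).sum(1,keepdims=True))
    return np.c_[q[:,0],-q[:,1],-np.ones(len(q))]@d["E"][:3,:3].T, d["E"][:3,3]
def onplane(d,uv,z):
    r,o=rays(d,uv); return o+r*((z-o[2])/r[:,2])[:,None]
def cloud(d):
    v,u=np.mgrid[0:384,0:512]; r,o=rays(d,np.c_[u.ravel(),v.ravel()])
    return (o+r*d["z_map"].reshape(-1,1)).reshape(384,512,3)
def save(d,name,s=1,box=None):
    im=d["image"][:,:,::-1]
    if box: im=im[box[1]:box[3],box[0]:box[2]]
    cv2.imwrite("pics/"+name+".png",cv2.resize(im,None,fx=s,fy=s,interpolation=cv2.INTER_CUBIC))
E
python3 - <<'E'
from h import *
import pickle
s=manip.sense();print(s, manip.finger_overhang)
D={n:snap(n) for n in("top","scene")}
pickle.dump(D,open("d0.pkl","wb"))
for n,d in D.items(): print(n,d["f"],d["cx"],d["cy"],d["k1"],d["E"].round(3).tolist(),(d["z_map"]>0).mean());save(d,n+"0",1.5)
E
```

```text
pics
{'t': 0.0, 'q': array([-1.35351213e+00,  5.28439991e-01,  1.43387946e+00,  2.02921921e-05,
        1.18139742e+00, -1.78473798e-01]), 'qd': array([ 0.00106117, -0.00019566, -0.00142928,  0.00032724, -0.00038773,
       -0.00024035]), 'tau': array([-1.40093449e-03, -4.42351055e+01, -1.78028655e+01, -1.70783678e-04,
        8.47500603e-03,  1.60918557e-05]), 'tcp_pos': array([ 0.24084245, -0.57600415,  0.24435693]), 'tool_rot': array([ 9.80485957e-01,  1.96586264e-01, -1.12285146e-05, -1.06209325e-03]), 'force': array([ 0.00234198, -0.23924688,  0.15710832]), 'ft_torque': array([-0.01564852, -0.04330518,  0.05316326]), 'gripper_force': 0.0, 'finger_gap': 0.9993232940388659} 0.014
top 355.98106428616626 256.59097624130146 193.0239681710498 -0.10483466394628176 [[0.025, 0.983, -0.183, 0.332], [-1.0, 0.026, 0.004, 0.019], [0.008, 0.183, 0.983, 0.997], [0.0, 0.0, 0.0, 1.0]] 0.9961395263671875
scene 461.9761916649993 259.04824265841296 192.73606172254892 -0.029505523794545893 [[-0.34, -0.797, 0.499, 1.044], [0.94, -0.294, 0.172, 0.23], [0.01, 0.528, 0.849, 1.028], [0.0, 0.0, 0.0, 1.0]] 0.996124267578125
```

View pics/top0.png

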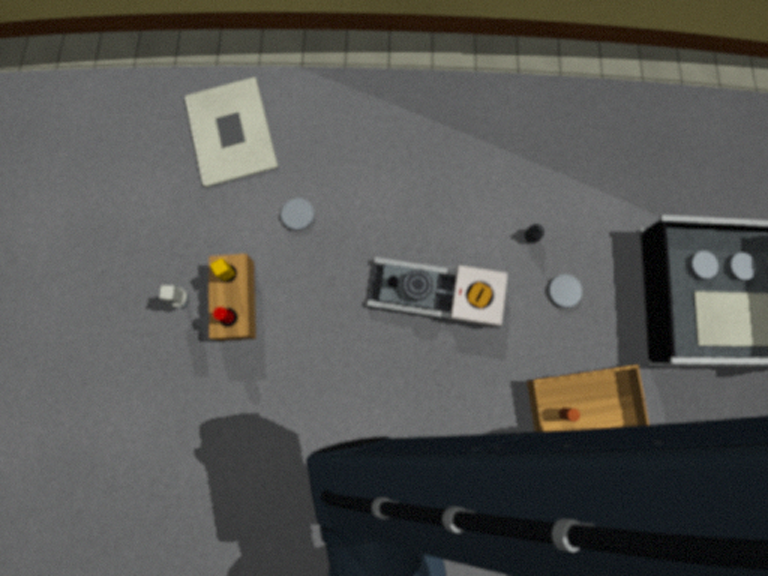

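View pics/scene0.png

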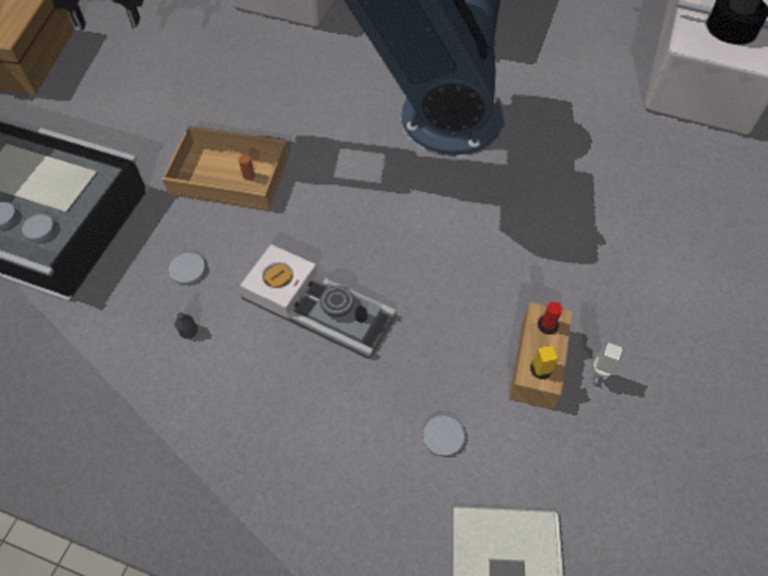

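The top view shows the bed at (370–507, 258–325) with the lock block on the right (world −y) and the cam at (480,294). The stand is at (210–255, 255–340), with yellow at (222,268) and red at (224,315). Next I'll measure these.

```bash
cat > m1.py <<'E'
from h import *
import pickle
D=pickle.load(open("d0.pkl","rb"))
for n,d in D.items():
    hsv=cv2.cvtColor(d["image"],cv2.COLOR_RGB2HSV); C=cloud(d); H,S,V=[hsv[...,i].astype(int) for i in range(3)]
    inb=(C[...,0]>.25)&(C[...,0]<.75)&(C[...,1]>-.35)&(C[...,1]<.4)
    z=C[...,2]
    def rep(nm,m,zz,k=None):
        m=m&inb
        nn,l,st,ce=cv2.connectedComponentsWithStats(m.astype(np.uint8))
        if nn<2: print(n,nm,"none");return
        i=1+st[1:,4].argmax(); m=l==i
        uv=np.argwhere(m)[:,::-1].astype(float); P=onplane(d,uv,zz)[:,:2].astype(np.float32)
        r=cv2.minAreaRect(P*1000)
        print(n,nm,st[i].tolist(),"depthmed",np.median(C[m],0).round(4).tolist(),"mean@z",P.mean(0).round(4).tolist(),"rect",np.round(r[0],1),np.round(r[1],1),round(r[2],1))
    rep("white top",(S<45)&(V>130)&(z>.043)&(z<.056),.048)
    rep("blocktop",(z>.043)&(z<.053)&(C[...,1]<0),.048)
    rep("brass",(H>10)&(H<32)&(S>120)&(z>.035)&(z<.06)&(C[...,1]<.0),.048)
    rep("yellow top",(H>20)&(H<35)&(S>150)&(z>.108),.115)
    rep("yellow",(H>20)&(H<35)&(S>150)&(C[...,1]>.1),.115)
    rep("stand top",(z>.054)&(z<.066)&(C[...,1]>.1),.060)
    rep("red top",((H<8)|(H>172))&(S>150)&(z>.1),.115)
    rep("anvil/knob",(z>.050)&(z<.06)&(C[...,1]<.12),.055)
    rep("base",(z>.027)&(z<.037)&(C[...,1]<.12),.032)
    rep("rails",(z>.015)&(z<.025)&(C[...,1]<.12),.02)
    rep("white obj",(S<60)&(V>120)&(C[...,1]>.2),.02)
d=D["top"]
save(d,"topcrop",6,(240,165,345,225))
E
python3 m1.py
```

```text
top white top [301, 178, 37, 38, 855] depthmed [0.5017, -0.157, 0.0482] mean@z [0.5033000111579895, -0.15639999508857727] rect [ 503.9 -156.1] [91.1 94.9] 82.1
top blocktop [301, 178, 37, 38, 1052] depthmed [0.5033, -0.1568, 0.0482] mean@z [0.503600001335144, -0.15620000660419464] rect [ 503.9 -156.1] [91.1 94.9] 82.1
top brass [312, 188, 16, 17, 206] depthmed [0.5044, -0.1559, 0.0477] mean@z [0.5037999749183655, -0.15569999814033508] rect [ 504.1 -155.6] [41.2 42.5] 63.4
top yellow top [140, 172, 12, 13, 95] depthmed [0.5275, 0.3001, 0.1149] mean@z [0.5271999835968018, 0.3003999888896942] rect [527.2 300.3] [25.4 25. ] 33.5
top yellow [140, 172, 17, 15, 174] depthmed [0.5254, 0.2977, 0.1121] mean@z [0.5238000154495239, 0.29440000653266907] rect [523.7 295.3] [45.6 28.7] 47.7
top stand top [139, 169, 28, 57, 1121] depthmed [0.4855, 0.2891, 0.0604] mean@z [0.4851999878883362, 0.2928999960422516] rect [488.8 295.9] [149.7  72.5] 5.4
top red top [142, 205, 11, 9, 75] depthmed [0.4479, 0.2905, 0.1154] mean@z [0.4480000138282776, 0.29109999537467957] rect [448.4 290.7] [24.6 21.2] 66.0
to
[... 1681 characters left out ...]
, 0.2939000129699707] rect [455.5 294.4] [27.9 23. ] 13.0
scene anvil/knob [214, 190, 22, 21, 364] depthmed [0.5209, -0.0396, 0.0558] mean@z [0.5203999876976013, -0.03959999978542328] rect [520.3 -40.1] [57.5 51.6] 21.5
scene base [207, 195, 48, 32, 574] depthmed [0.5382, -0.0101, 0.0324] mean@z [0.5315999984741211, -0.01489999983459711] rect [521.1 -31.4] [115.1  73.5] 81.0
scene rails [181, 193, 83, 43, 467] depthmed [0.5563, -0.0233, 0.0205] mean@z [0.5439000129699707, -0.03139999881386757] rect [519.8 -48.2] [188.5  96. ] 83.3
scene white obj [288, 161, 128, 196, 10152] depthmed [0.6045, 0.2953, 0.0007] mean@z [0.5692999958992004, 0.2953000068664551] rect [509.4 307.9] [214.9 493.4] 89.9
```

View pics/topcrop.png

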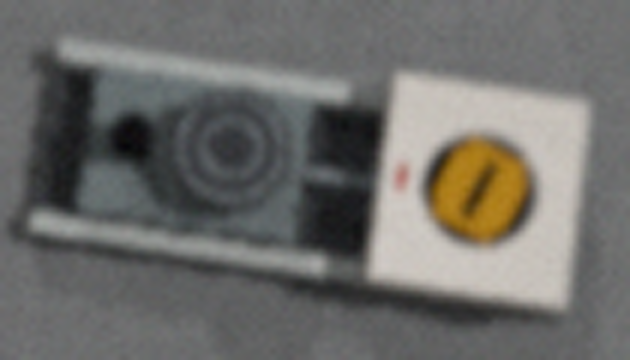

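>>> drive_tool:
  plan:
    - [0.037,-0.031,-0.007,0,0,0,1]
    - [0.037,-0.031,-0.007,0,0,0,1]
    - [0.037,-0.031,-0.007,0,0,0,1]
    - [0.037,-0.031,-0.007,0,0,0,1]
    - [0.037,-0.031,-0.007,0,0,0,1]
    - [0.037,-0.031,-0.007,0,0,0,1]
    - [0.037,-0.031,-0.007,0,0,0,1]
    - [0.037,-0.031,-0.007,0,0,0,1]
    - [0.037,-0.031,-0.007,0,0,0,1]
    - [0.037,-0.031,-0.007,0,0,0,1]

```text
t: 1.1
tcp_pos: [0.4632, -0.146, 0.3154]
tool_rot: [0.981, 0.196, -0.0, -0.0]
force: [0.7, -1.8, -0.3]
finger_gap: 0.999
gripper_force: 0.0
```

>>> drive_tool:
  plan:
    - [0.037,-0.031,-0.007,0,0,0,-1]
    - [0.037,-0.031,-0.007,0,0,0,-1]
    - [0,0,0,0,0,7.6,-1]
    - [0,0,0,0,0,7.6,-1]
    - [0,0,0,0,0,7.6,-1]
    - [0,0,0,0,0,7.6,-1]
    - [0,0,0,0,0,0,-1]
    - [0,0,0,0,0,0,-1]
    - [0,0,0,0,0,0,-1]

```text
t: 2.0
tcp_pos: [0.5071, -0.0623, 0.3292]
tool_rot: [0.998, -0.066, -0.0, -0.0]
force: [-0.1, 0.2, -0.3]
finger_gap: 0.003
gripper_force: 0.0
```

```bash
cat > w.py <<'E'
from h import *
from scipy.spatial.transform import Rotation as R
def state():
    s=manip.sense(); M=R.from_quat(s["tool_rot"]).as_matrix()
    print("t",round(s["t"],2),"tcp",s["tcp_pos"].round(4),"yaw",np.degrees(np.arctan2(M[1,0],M[0,0])).round(2),"tz",M[:,2].round(4),"q",s["q"].round(2),"F",s["force"].round(1),"T",s["ft_torque"].round(2),"gap",round(s["finger_gap"],3),"gf",round(s["gripper_force"],1))
    return s
E
python3 - <<'E'
from w import *
import pickle
state(); d=snap("wrist"); pickle.dump(d,open("w1.pkl","wb")); save(d,"w1",1.5); print(d["f"],d["k1"],np.array(d["mount"]).round(3).tolist(),d["E"].round(3).tolist())
E
```

```text
t 2.0 tcp [ 0.5071 -0.0623  0.3292] yaw -7.62 tz [-4.e-04  1.e-04 -1.e+00] q [-0.34  0.28  1.6  -0.    1.26  1.36] F [-0.1  0.2 -0.3] T [0.   0.02 0.  ] gap 0.003 gf 0.0
331.4984146885969 -0.08806757515061152 [[0.0, 0.957, 0.292, 0.075], [1.0, -0.0, 0.001, 0.001], [0.001, 0.292, -0.957, -0.129], [0.0, 0.0, 0.0, 1.0]] [[-0.133, 0.948, 0.289, 0.581], [-0.991, -0.126, -0.04, -0.073], [-0.001, -0.292, 0.956, 0.458], [0.0, 0.0, 0.0, 1.0]]
```

View pics/w1.png

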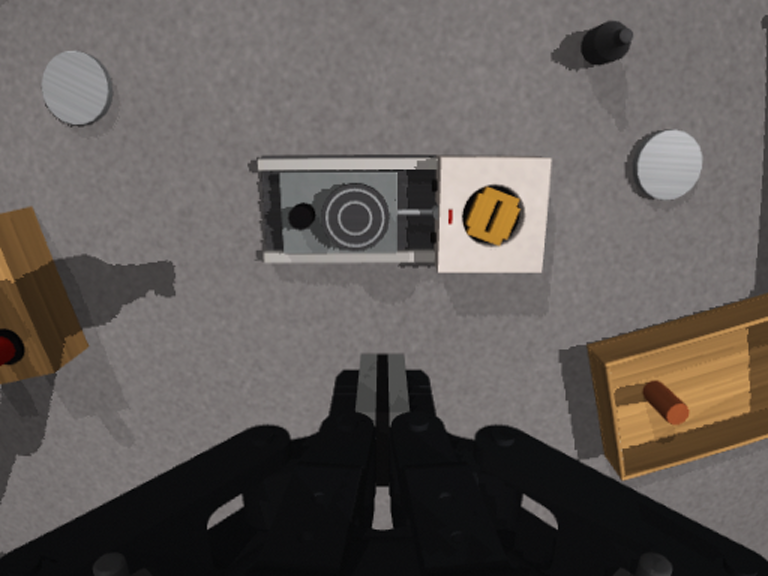

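The wrist view (at 1.5x) shows the bed aligned with the picture. The cam is at (493,214) with its slot tilted clockwise, the anvil at (355,217), the knob at (301,216) and the carriage rear at about x=279.

```bash
cat > m2.py <<'E'
from h import *
import pickle,sys
d=pickle.load(open(sys.argv[1],"rb"))
hsv=cv2.cvtColor(d["image"],cv2.COLOR_RGB2HSV); C=cloud(d); H,S,V=[hsv[...,i].astype(int) for i in range(3)]; z=C[...,2]
def big(m):
    n,l,st,ce=cv2.connectedComponentsWithStats(m.astype(np.uint8)); return l==1+st[1:,4].argmax()
def rect(m,zz):
    uv=np.argwhere(m)[:,::-1].astype(float); P=onplane(d,uv,zz)[:,:2]; r=cv2.minAreaRect((P*1000).astype(np.float32)); return np.round(r[0],1),np.round(r[1],1),round(r[2],1)
near=(np.hypot(C[...,0]-.505,C[...,1]+.155)<.09)
top=big((z>.043)&(z<.054)&near); print("block",rect(top,.048))
br=big((H>8)&(H<32)&(S>110)&near); print("brass",rect(br,.048))
hull=np.zeros_like(br,np.uint8); c=cv2.findContours(br.astype(np.uint8),0,2)[0]; cv2.drawContours(hull,[cv2.convexHull(max(c,key=len))],-1,1,-1)
uvb=np.argwhere(br)[:,::-1].mean(0)
uu,vv=np.meshgrid(range(512),range(384))
sl=big((hull>0)&~br&(np.hypot(uu-uvb[0],vv-uvb[1])<16)&(V<110)) if 1 else 0
print("slot",rect(sl,.048),sl.sum())
P=onplane(d,np.argwhere(sl)[:,::-1],.048)[:,:2]; m=P.mean(0); w,v=np.linalg.eigh(np.cov((P-m).T)); a=np.degrees(np.arctan2(v[1,1],v[0,1])); print(" slot centre",m.round(4),"ang",((a+90)%180-90).round(1))
cn=(C[...,1]<.08)&(C[...,1]>-.11)&(abs(C[...,0]-.515)<.06)
an=big((z>.050)&(z<.062)&cn); print("anvil+",rect(an,.055))
bs=big((z>.027)&(z<.050)&cn); print("base",rect(big((z>.027)&(z<.037)&cn),.032))
E
python3 m2.py w1.pkl
```

```text
block (array([ 506.4, -155.3]), array([90.9, 96.5]), 82.5)
brass (array([ 506.2, -154.6]), array([41.1, 43.9]), 61.8)
slot (array([ 505.5, -154. ]), array([0.6, 3.9]), 58.6) 4
 slot centre [ 0.5055 -0.154 ] ang -27.1
anvil+ (array([520.6, -41.7]), array([55.2, 55.1]), 37.5)
base (array([523.1, -26.6]), array([100.3,  68.9]), 82.3)
```

>>> drive_tool:
  plan:
    - [0.0036,-0.0375,0,0,0,0,-1]
    - [0.0036,-0.0375,0,0,0,0,-1]
    - [0.0036,-0.0375,0,0,0,0,-1]
    - [0,0,0.045,0,0,0,-1]
    - [0,0,0.045,0,0,0,-1]
    - [0,0,0.045,0,0,0,-1]
    - [0,0,0.045,0,0,0,-1]
    - [0,0,0.045,0,0,0,-1]
    - [0,0,0.042,0,0,0,-1]
    - [0,0,0.032,0,0,0,-1]

```text
t: 3.05
tcp_pos: [0.5324, 0.0478, 0.0279]
tool_rot: [0.998, -0.067, -0.001, -0.0]
force: [0.2, 0.2, -0.1]
finger_gap: 0.0
gripper_force: 0.0
```

>>> drive_tool:
  plan:
    - [0,0,0,0,0,0,-1]
    - [0,0.004,0,0,0,0,-1]
    - [0,0.004,0,0,0,0,-1]
    - [0,0.003,0,0,0,0,-1]
    - [0,0.002,0,0,0,0,-1]
    - [0,0.002,0,0,0,0,-1]

```text
t: 3.65
tcp_pos: [0.5318, 0.0329, 0.0315]
tool_rot: [0.998, -0.068, 0.001, -0.0]
force: [0.7, 2.8, 1.5]
finger_gap: 0.001
gripper_force: 1.2
```

```bash
cat > s.py <<'E'
from w import *
s=state(); b=np.array([-.1305,-.9914]); print("along bed from cam(.5064,-.1553):",((s["tcp_pos"][:2]-[.5064,-.1553])@b).round(4),"lat",((s["tcp_pos"][:2]-[.5064,-.1553])@[.9914,-.1305]).round(4),"F along",(s["force"][:2]@b).round(2))
E
python3 s.py
```

```text
t 3.65 tcp [0.5318 0.0329 0.0315] yaw -7.75 tz [ 2.5e-03  1.0e-04 -1.0e+00] q [-0.15  0.75  1.81  0.    0.58  1.56] F [0.7 2.8 1.5] T [ 0.33 -0.1   0.04] gap 0.001 gf 1.2
along bed from cam(.5064,-.1553): -0.1899 lat 0.0006 F along -2.87
```

>>> drive_tool:
  plan:
    - [0,0.002,0,0,0,0,-1]
    - [0,0.0025,0,0,0,0,-1]
    - [0,0.0025,0,0,0,0,-1]
    - [0,0.0025,0,0,0,0,-1]
    - [0,0.0025,0,0,0,0,-1]
    - [0,0.0025,0,0,0,0,-1]
    - [0,0.0025,0,0,0,0,-1]
    - [0,0.0025,0,0,0,0,-1]
    - [0,0.0025,0,0,0,0,-1]
    - [0,0.002,0,0,0,0,-1]

```text
t: 4.65
tcp_pos: [0.5277, 0.0089, 0.0303]
tool_rot: [0.998, -0.067, -0.0, -0.0]
force: [0.3, 2.4, 0.1]
finger_gap: 0.001
gripper_force: 1.1
```

```bash
python3 s.py
```

```text
t 4.65 tcp [0.5277 0.0089 0.0303] yaw -7.73 tz [-2.e-04  0.e+00 -1.e+00] q [-0.2   0.75  1.82 -0.    0.57  1.51] F [0.3 2.4 0.1] T [ 0.32 -0.03 -0.  ] gap 0.001 gf 1.1
along bed from cam(.5064,-.1553): -0.1656 lat -0.0003 F along -2.37
```

>>> drive_tool:
  plan:
    - [0,0.0015,0,0,0,0,-1]
    - [0,0.0015,0,0,0,0,-1]
    - [0,0.001,0,0,0,0,-1]
    - [0,0.0005,0,0,0,0,-1]

```text
t: 5.05
tcp_pos: [0.5271, 0.0053, 0.0303]
tool_rot: [0.998, -0.068, -0.0, -0.0]
force: [1.2, 5.8, -0.1]
finger_gap: -0.003
gripper_force: 2.9
```

>>> drive_tool:
  plan:
    - [0,0.0005,0,0,0,0,-1]
    - [0,0.0005,0,0,0,0,-1]

```text
t: 5.25
tcp_pos: [0.5269, 0.0046, 0.0303]
tool_rot: [0.998, -0.068, -0.0, -0.001]
force: [0.5, 7.7, 0.2]
finger_gap: -0.001
gripper_force: 3.3
```

```bash
python3 s.py
```

```text
t 5.25 tcp [0.5269 0.0046 0.0303] yaw -7.75 tz [-2.0e-04  1.1e-03 -1.0e+00] q [-0.2   0.75  1.82  0.    0.57  1.5 ] F [0.5 7.7 0.2] T [ 1.07 -0.13 -0.01] gap -0.001 gf 3.3
along bed from cam(.5064,-.1553): -0.1612 lat -0.0005 F along -7.67
```

>>> drive_tool:
  plan:
    - [0,-0.001,0,0,0,0,-1]
    - [0,-0.002,0,0,0,0,-1]
    - [0,-0.012,0,0,0,0,-1]
    - [0,-0.005,-0.03,0,0,0,-1]
    - [0,0,-0.045,0,0,0,-1]
    - [0,0,-0.045,0,0,0,-1]
    - [0,0,-0.04,0,0,0,-1]
    - [-0.015,0.047,0,0,0,0,-1]
    - [-0.015,0.047,0,0,0,0,-1]
    - [-0.01,0.02,0,0,0,0,-1]

```text
t: 6.25
tcp_pos: [0.474, -0.0862, 0.191]
tool_rot: [0.998, -0.068, 0.001, 0.001]
force: [-0.4, -0.2, -0.4]
finger_gap: 0.0
gripper_force: 0.0
```

>>> drive_tool:
  plan:
    - [0,0,0,0,0,0,-1]
    - [0,0,0,0,0,0,-1]

```text
t: 6.45
tcp_pos: [0.4749, -0.084, 0.1904]
tool_rot: [0.998, -0.068, 0.0, -0.0]
force: [1.0, 1.0, 0.0]
finger_gap: 0.003
gripper_force: 0.0
```

```bash
python3 - <<'E'
from w import *
import pickle
state(); d=snap("wrist"); pickle.dump(d,open("w2.pkl","wb")); save(d,"w2",1.5)
E
python3 m2.py w2.pkl
```

```text
t 6.45 tcp [ 0.4749 -0.084   0.1904] yaw -7.79 tz [ 3.e-04  0.e+00 -1.e+00] q [-0.41  0.42  1.84  0.    0.88  1.3 ] F [1. 1. 0.] T [-0.03  0.02  0.01] gap 0.003 gf 0.0
block (array([ 505.9, -155.3]), array([90.7, 95.9]), 82.2)
brass (array([ 506.2, -154.7]), array([40.1, 43.5]), 62.5)
slot (array([ 506.7, -154.8]), array([ 1.3, 24.8]), 62.0) 50
 slot centre [ 0.5068 -0.1548] ang -28.1
anvil+ (array([515.5, -72.2]), array([55.1, 55.9]), 79.6)
base (array([517.4, -56.9]), array([100.1,  70. ]), 82.2)
```

View pics/w2.png

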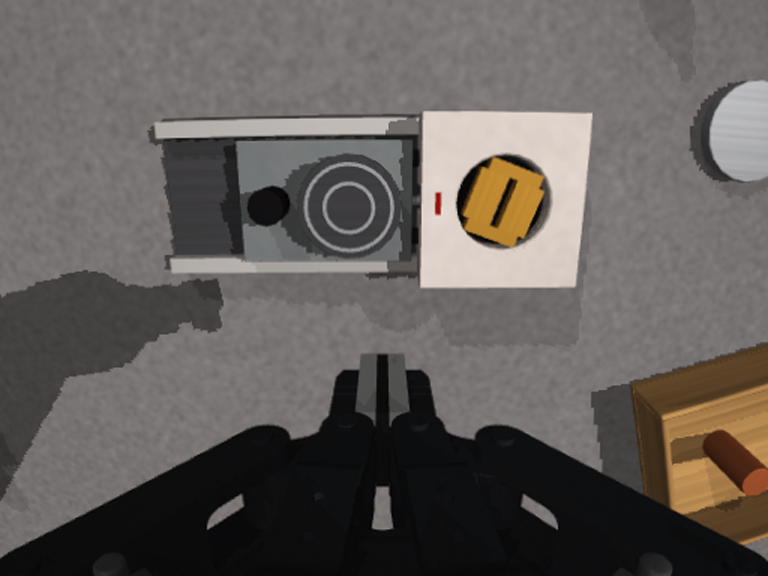

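The wrist view now shows the carriage against the block, with a gap of about 3–4 mm. The slot at (505,202) reads as centre (0.5066, −0.155) and angle −28°. Next is the stand.

>>> drive_tool:
  plan:
    - [-0.004,-0.042,-0.016,0,0,0,1]
    - [-0.004,-0.042,-0.016,0,0,0,1]
    - [-0.004,-0.042,-0.016,0,0,0,1]
    - [-0.004,-0.042,-0.016,0,0,0,1]
    - [-0.004,-0.042,-0.016,0,0,0,1]
    - [-0.004,-0.042,0,0,0,0,1]
    - [-0.004,-0.042,0,0,0,0,1]
    - [-0.004,-0.042,0,0,0,0,1]
    - [-0.004,-0.042,0,0,0,0,1]
    - [0,0,0,0,0,0,1]

```text
t: 7.5
tcp_pos: [0.4892, 0.3017, 0.2701]
tool_rot: [0.998, -0.063, 0.001, -0.001]
force: [0.3, -0.7, 0.6]
finger_gap: 1.001
gripper_force: 0.0
```

>>> drive_tool:
  plan:
    - [0,0,0,0,0,0,1]
    - [0,0,0,0,0,0,1]

```text
t: 7.7
tcp_pos: [0.4893, 0.2952, 0.2699]
tool_rot: [0.998, -0.067, -0.0, 0.0]
force: [0.6, -0.4, 1.0]
finger_gap: 0.999
gripper_force: 0.0
```

```bash
cat > m3.py <<'E'
from w import *
state(); d=snap("wrist"); save(d,"w3",1.5)
hsv=cv2.cvtColor(d["image"],cv2.COLOR_RGB2HSV); C=cloud(d); H,S,V=[hsv[...,i].astype(int) for i in range(3)]; z=C[...,2]
def big(m):
    n,l,st,ce=cv2.connectedComponentsWithStats(m.astype(np.uint8)); return l==1+st[1:,4].argmax()
def rect(m,zz):
    uv=np.argwhere(m)[:,::-1].astype(float); P=onplane(d,uv,zz)[:,:2]; r=cv2.minAreaRect((P*1000).astype(np.float32)); return np.round(r[0],1),np.round(r[1],1),round(r[2],1)
y=(H>18)&(H<36)&(S>130)
print("ztop",np.percentile(z[big(y)],[5,50,95]).round(4))
print("ytop",rect(big(y&(z>.109)),.115))
print("rtop",rect(big(((H<8)|(H>172))&(S>150)&(z>.1)),.115))
print("stand",rect(big((z>.054)&(z<.066)&(C[...,1]>.15)&(C[...,0]>.3)),.06))
E
python3 m3.py
```

```text
t 7.7 tcp [0.4893 0.2952 0.2699] yaw -7.68 tz [-1.e-03 -9.e-04 -1.e+00] q [ 0.35  0.43  1.54 -0.    1.18  2.05] F [ 0.6 -0.4  1. ] T [ 0.05  0.03 -0.09] gap 0.999 gf 0.0
ztop [0.078  0.1151 0.1163]
ytop (array([530.6, 301.3]), array([24. , 24.2]), 32.1)
rtop (array([453. , 293.6]), array([22.1, 27.5]), 82.3)
stand (array([490.5, 297.8]), array([151. ,  70.5]), 5.4)
```

View pics/w3.png

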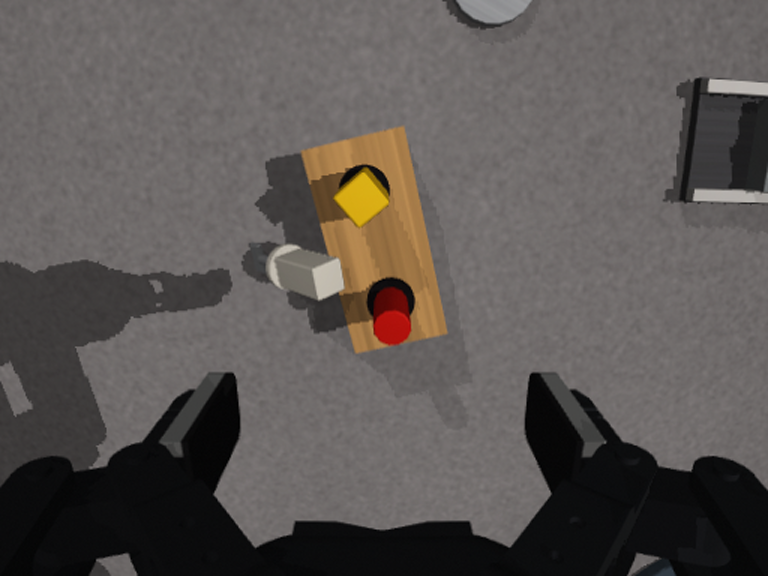

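The wrist view shows yellow at (362,198), red at (392,325) and a pale look-alike at (310,275) close to the stand. I'll check its clearance before choosing the grasp yaw.

```bash
python3 - <<'E'
from w import *
d=snap("wrist"); C=cloud(d); z=C[...,2]
m=np.zeros(z.shape,bool); m[155:210,165:235]=1
hsv=cv2.cvtColor(d["image"],cv2.COLOR_RGB2HSV); m&=(hsv[...,1]<60)&(z>.015)
for lo,hi in((.015,.05),(.05,.09),(.09,.2)):
    k=m&(z>lo)&(z<hi); P=C[k]
    if len(P): print(lo,hi,len(P),P.min(0).round(3),P.max(0).round(3),np.median(P,0).round(3))
E
```

```text
0.015 0.05 245 [0.464 0.345 0.016] [0.497 0.395 0.05 ] [0.491 0.372 0.045]
0.05 0.09 1197 [0.464 0.324 0.05 ] [0.492 0.381 0.086] [0.481 0.345 0.073]
```

>>> drive_tool:
  plan:
    - [0.04,-0.0115,0,0,0,0,0.18]
    - [0,0,0,0,0,-8.1,0.18]
    - [0,0,0,0,0,-8.1,0.18]
    - [0,0,0,0,0,-8.1,0.18]
    - [0,0,0,0,0,-8.1,0.18]
    - [0,0,0,0,0,-8.1,0.18]
    - [0,0,0,0,0,-8.1,0.18]
    - [0,0,0,0,0,-8.1,0.18]
    - [0,0,0,0,0,-8.1,0.18]
    - [0,0,0,0,0,-8.1,0.18]

```text
t: 8.8
tcp_pos: [0.5314, 0.2998, 0.2704]
tool_rot: [0.842, 0.54, -0.0, 0.0]
force: [-0.0, -0.0, -0.4]
finger_gap: 0.589
gripper_force: 0.0
```

>>> drive_tool:
  plan:
    - [0,0,0,0,0,-8.1,0.18]
    - [0,0,0,0,0,-8.1,0.18]
    - [0,0,0,0,0,-8.1,0.18]
    - [0,0,0,0,0,-8.1,0.18]
    - [0,0,0,0,0,-8.1,0.18]
    - [0,0,0,0,0,-8.1,0.18]
    - [0,0,0,0,0,-8.1,0.18]
    - [0,0,0,0,0,0,0.18]
    - [0,0,0,0,0,0,0.18]

```text
t: 9.7
tcp_pos: [0.5313, 0.3004, 0.2704]
tool_rot: [0.488, 0.873, -0.0, -0.0]
force: [0.4, -0.1, -0.3]
finger_gap: 0.591
gripper_force: 0.0
```

```bash
sed -i 's/"w3"/"w4"/' m3.py; python3 m3.py
```

```text
t 9.7 tcp [0.5313 0.3004 0.2704] yaw 121.62 tz [-1.e-04 -1.e-04 -1.e+00] q [ 0.33  0.48  1.44 -0.    1.22 -0.22] F [ 0.4 -0.1 -0.3] T [0.   0.01 0.  ] gap 0.591 gf 0.0
ztop [0.0695 0.1149 0.1163]
ytop (array([530.1, 302.2]), array([23.2, 24.6]), 31.6)
rtop (array([451.5, 295.5]), array([24.8, 23.2]), 31.1)
stand (array([488.7, 316.7]), array([150.8, 109. ]), 5.4)
```

>>> drive_tool:
  plan:
    - [0.0015,0,0.04,0,0,0,0.18]
    - [0,0,0.045,0,0,0,0.18]
    - [0,0,0.045,0,0,0,0.18]
    - [0,0,0.035,0,0,0,0.18]
    - [0,0,0.0205,0,0,0,0.18]
    - [0,0,0,0,0,0,0.18]
    - [0,0,0,0,0,0,-1]
    - [0,0,0,0,0,0,-1]
    - [0,0,0,0,0,0,-1]
    - [0,0,0,0,0,0,-1]
  newtons: 30

```text
t: 10.75
tcp_pos: [0.531, 0.3028, 0.0864]
tool_rot: [0.486, 0.874, 0.001, 0.001]
force: [-0.9, 0.0, 3.7]
finger_gap: 0.28
gripper_force: 34.1
```

>>> drive_tool:
  plan:
    - [0,0,0,0,0,0,-1]
    - [0,0,0,0,0,0,-1]
    - [0,0,0,0,0,0,-1]
  newtons: 70

```text
t: 11.05
tcp_pos: [0.531, 0.3028, 0.0864]
tool_rot: [0.486, 0.874, 0.001, 0.001]
force: [-2.2, -0.6, 6.0]
finger_gap: 0.277
gripper_force: 68.5
```

```bash
python3 s.py
```

```text
t 11.05 tcp [0.531  0.3028 0.0864] yaw 121.88 tz [ 2.1e-03  6.0e-04 -1.0e+00] q [ 0.34  0.72  1.59 -0.    0.83 -0.22] F [-2.2 -0.6  6. ] T [-0.25  0.27  0.02] gap 0.277 gf 68.5
along bed from cam(.5064,-.1553): -0.4574 lat -0.0354 F along 0.84
```

>>> drive_tool:
  plan:
    - [0,0,-0.01,0,0,0,-1]
    - [0,0,-0.02,0,0,0,-1]
    - [0,0,-0.03,0,0,0,-1]
    - [0,0,-0.035,0,0,0,-1]
    - [0,0,-0.035,0,0,0,-1]
    - [0,0,-0.03,0,0,0,-1]
    - [0,0,-0.02,0,0,0,-1]
    - [0,0,0,0,0,0,-1]

```text
t: 11.85
tcp_pos: [0.5322, 0.3035, 0.2688]
tool_rot: [0.486, 0.874, 0.003, 0.003]
force: [-0.3, 0.5, -1.7]
finger_gap: 0.275
gripper_force: 68.7
```

>>> drive_tool:
  plan:
    - [-0.0376,-0.0262,0,0,0,0,-1]
    - [-0.0376,-0.0262,0,0,0,0,-1]
    - [-0.0376,-0.0262,0,0,0,0,-1]
    - [-0.0376,-0.0262,0,0,0,0,-1]
    - [-0.0376,-0.0262,0,0,0,0,-1]
    - [-0.0376,-0.0262,0,0,0,0,-1]
    - [-0.0376,-0.0262,0,0,0,0,-1]
    - [-0.0376,-0.0262,0,0,0,0,-1]
    - [-0.0376,-0.0262,0,0,0,0,-1]
    - [-0.0376,-0.0262,0,0,0,0,-1]

```text
t: 12.85
tcp_pos: [0.5053, -0.1564, 0.2635]
tool_rot: [0.486, 0.874, 0.0, -0.001]
force: [0.9, -0.4, -1.8]
finger_gap: 0.273
gripper_force: 68.9
```

>>> drive_tool:
  plan:
    - [0,0,0,0,0,7.5,-1]
    - [0,0,0,0,0,7.5,-1]
    - [0,0,0,0,0,7.5,-1]
    - [0,0,0,0,0,7.5,-1]
    - [0,0,0,0,0,7.5,-1]
    - [0,0,0,0,0,7.5,-1]
    - [0,0,0,0,0,7.5,-1]
    - [0,0,0,0,0,7.5,-1]
    - [0,0,0,0,0,0,-1]
    - [0,0,0,0,0,0,-1]

```text
t: 13.85
tcp_pos: [0.5059, -0.1547, 0.2639]
tool_rot: [0.857, 0.515, -0.0, -0.001]
force: [-0.4, -0.4, -0.4]
finger_gap: 0.272
gripper_force: 69.1
```

```bash
python3 - <<'E'
from w import *
import pickle
s=state(); d=snap("scene"); w=snap("wrist"); t=snap("top"); pickle.dump((s,d,w,t),open("d5.pkl","wb"))
# project tcp-74mm
def proj(d,p):
    q=np.linalg.inv(d["E"])@np.append(p,1); a=np.array([q[0],-q[1]])/-q[2]; a=a*(1+d["k1"]*(a@a)); return a*d["f"]+[d["cx"],d["cy"]]
p=s["tcp_pos"]-[0,0,.07]; ims=[]
for c in (d,w,t):
    u=proj(c,p).round().astype(int); print(u)
    im=c["image"][max(u[1]-50,0):u[1]+50,max(u[0]-50,0):u[0]+50,::-1]; ims.append(cv2.resize(im,(390,390),interpolation=cv2.INTER_CUBIC))
cv2.imwrite("pics/w5.png",np.hstack(ims[:2]))
E
```

```text
t 13.85 tcp [ 0.5059 -0.1547  0.2639] yaw 62.03 tz [-0.0015  0.001  -1.    ] q [-0.51  0.38  1.65  0.    1.12 -0.02] F [-0.4 -0.4 -0.4] T [-0.02  0.03 -0.02] gap 0.272 gf 69.1
[177 148]
[253 211]
[330 185]
```

View pics/w5.png

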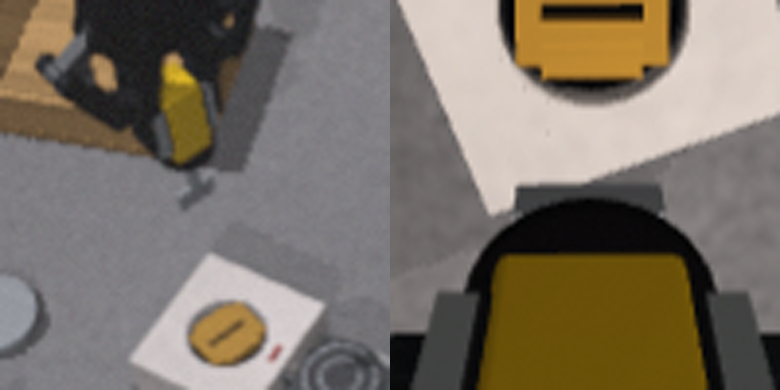

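The left (scene) crop shows the blade below the collar. The right (wrist) crop shows the blade edge at (516–665, 186) parallel to the slot at (541–643, 12). So the blade lies along tool y and is already aligned. Next I'll compute the offset between them.

```bash
cat > m5.py <<'E'
from w import *
import pickle
s,d,w,t=pickle.load(open("d5.pkl","rb"))
im=w["image"]; hsv=cv2.cvtColor(im,cv2.COLOR_RGB2HSV).astype(int)
H,S,V=hsv[...,0],hsv[...,1],hsv[...,2]
br=((H>8)&(H<32)&(S>110))
roi=np.zeros(br.shape,bool); roi[155:172,236:274]=1
sl=roi&(V<70)
# keep slot component
n,l,st,ce=cv2.connectedComponentsWithStats(sl.astype(np.uint8)); i=1+st[1:,4].argmax(); print("slot px",st[i],ce[i])
uv=np.argwhere(l==i)[:,::-1]; P=onplane(w,uv,.048)[:,:2]; r=cv2.minAreaRect((P*1000).astype(np.float32)); print("slot rect",r)
M=R.from_quat(s["tool_rot"]).as_matrix()
slc=(P.min(0)+P.max(0))/2; m=P.mean(0)
v=np.linalg.eigh(np.cov((P-m).T))[1][:,1]; print("slot mean",m.round(4),"ang",np.degrees(np.arctan2(v[1],v[0])).round(1))
# blade: print columns profile
for rr in range(204,216): print(rr,"".join("%4d"%x for x in im[rr,228:282:3].mean(1)))
for zz in(.0734,.0744):
  for u in((235.3,208.7),(273.5,208.7),(254.4,208.7)):
    p=onplane(w,u,s["tcp_pos"][2]-zz)[0]; print("blade tip edge tool xy",zz,((p-s["tcp_pos"])@M).round(4))
print("slot in tool",((np.array([*m,.048])-s["tcp_pos"])@M).round(4))
E
python3 m5.py
```

```text
slot px [242 162  26   4 100] [254.51 163.56]
slot rect ((506.29132080078125, -155.2069854736328), (3.254939317703247, 26.581003189086914), 62.029048919677734)
slot mean [ 0.5063 -0.1553] ang 152.0
204  202 205 204 202 205 203 203 206 206 206 207 174 106 104 108 114 120 118
205  203 206 205 202 205 203 203 207 206 207 174 105 102 104 107 121 119 119
206  203 206 205 203 205 203 204 208 207 175 107 106 101 104 106 121 118 122
207  203 206 206 190 191 178 180 184 177  98  96 100  95  97 101 123 121 124
208  202 205 205 136 136 109 111 112  94  77  76  78  77  77  83 124 122 124
209  201 204 205  64  64  64  64  64  65  64  65  65  65  64  65 124 122 121
210  201 203 205  63  62  63  63  63  63  63  63  63  63  63  63 120 122 119
211  200 201 204  63  63  63  64  52  48  48  52  57  64  64  64 118 121 119
212  200 201 190  64  65  64  47  25  15  14  25  35  58  65  66 113 120 121
213  198 200 161  65  65  47   6   6   5   7   6   7  35  53  65 100 120 122
214  198 184 126  64  47   6   7   5   7   7   7   6   6  24  65  92 122 122
215  173 137  98  52   6   5   8   8   7   9   8   6   8   6  47 111 125 122
blade tip edge tool xy 0.0734 [ 0.0006 -0.0116  0.0734]
blade tip edge tool xy 0.0734 [0.0006 0.0132 0.0734]
blade tip edge tool xy 0.0734 [0.0006 0.0008 0.0734]
blade tip edge tool xy 0.0744 [ 0.0002 -0.0117  0.0744]
blade tip edge tool xy 0.0744 [0.0002 0.0132 0.0744]
blade tip edge tool xy 0.0744 [0.0002 0.0008 0.0744]
slot in tool [-0.0003  0.001   0.2159]
```

>>> drive_tool:
  plan:
    - [0.0007,0,0.03,0,0,0,-1]
    - [0,0,0.04,0,0,0,-1]
    - [0,0,0.03,0,0,0,-1]
    - [0,0,0.02,0,0,0,-1]
    - [0,0,0.01,0,0,0,-1]
    - [0,0,0.002,0,0,0,-1]
    - [0,0,0,0,0,0,-1]
    - [0,0,0,0,0,0,-1]

```text
t: 14.8
tcp_pos: [0.5076, -0.1548, 0.1339]
tool_rot: [0.858, 0.514, 0.001, 0.001]
force: [0.2, -0.1, -1.6]
finger_gap: 0.276
gripper_force: 69.1
```

```bash
python3 - <<'E'
from w import *
import pickle
s=state(); w=snap("wrist"); d=snap("scene"); pickle.dump((s,d,w),open("d6.pkl","wb"))
M=R.from_quat(s["tool_rot"]).as_matrix()
print("slot(.5063,-.1553) in tool",((np.array([.5063,-.1553,.048])-s["tcp_pos"])@M).round(4))
def proj(d,p):
    q=np.linalg.inv(d["E"])@np.append(p,1); a=np.array([q[0],-q[1]])/-q[2]; a=a*(1+d["k1"]*(a@a)); return a*d["f"]+[d["cx"],d["cy"]]
a=w["image"][175:235,215:295,::-1]; u=proj(d,s["tcp_pos"]-[0,0,.07]).astype(int); print(u)
b=d["image"][u[1]-25:u[1]+35,u[0]-40:u[0]+40,::-1]
cv2.imwrite("pics/w6.png",np.hstack([cv2.resize(x,(400,300),interpolation=cv2.INTER_CUBIC) for x in(a,b)]))
E
```

```text
t 14.8 tcp [ 0.5076 -0.1548  0.1339] yaw 61.89 tz [ 0.0022 -0.0013 -1.    ] q [-0.51  0.57  1.77 -0.    0.8  -0.02] F [ 0.2 -0.1 -1.6] T [-0.04 -0.   -0.05] gap 0.276 gf 69.1
slot(.5063,-.1553) in tool [-0.001  -0.0011  0.0859]
[183 180]
```

View pics/w6.png

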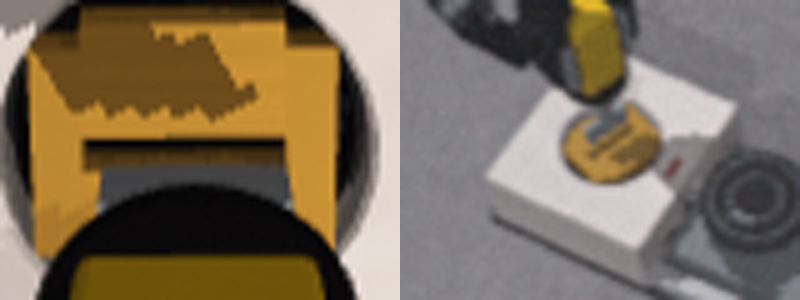

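The left crop shows the slot's far edge at row 137, columns 83–287. The blade's tip edge is at row 165, columns 101–291, so the blade sits slightly right of (+y from) the slot.

```bash
python3 - <<'E'
from w import *
import pickle
s,d,w=pickle.load(open("d6.pkl","rb")); M=R.from_quat(s["tool_rot"]).as_matrix()
im=w["image"]
for c in(245,252,258): print(c,[int(x) for x in im[198:216,c].mean(1)])
print([int(x) for x in im[204,226:280].mean(1)]);print([int(x) for x in im[210,226:280].mean(1)])
f=lambda u,z:((onplane(w,u,z)[0]-s["tcp_pos"])@M*1000).round(2)
E=[f((231.8,202.5),.048),f((272.2,202.5),.048)]; print("slot far edge ends",E)
zt=s["tcp_pos"][2]-.0744
print("blade far edge ends",f((235.3,208),zt),f((273.1,208),zt))
E
```

```text
245 [129, 129, 128, 130, 97, 7, 15, 34, 48, 57, 63, 67, 66, 66, 55, 25, 7, 7]
252 [130, 129, 130, 119, 73, 7, 16, 33, 49, 57, 64, 68, 65, 50, 15, 7, 8, 7]
258 [101, 129, 131, 119, 73, 7, 22, 38, 48, 58, 64, 67, 66, 54, 25, 9, 7, 9]
[124, 124, 125, 125, 126, 83, 26, 15, 16, 16, 16, 16, 17, 16, 16, 16, 15, 16, 16, 15, 17, 15, 16, 17, 16, 16, 16, 16, 22, 22, 22, 22, 22, 22, 21, 21, 22, 21, 22, 21, 22, 22, 21, 21, 22, 30, 106, 130, 130, 131, 131, 132, 132, 132]
[124, 125, 125, 125, 125, 127, 127, 128, 127, 78, 66, 65, 65, 65, 65, 66, 65, 65, 66, 66, 65, 66, 66, 66, 66, 66, 65, 66, 66, 66, 66, 66, 66, 66, 66, 66, 66, 65, 67, 66, 66, 66, 66, 66, 66, 66, 76, 131, 132, 131, 132, 132, 132, 133]
slot far edge ends [array([  0.6 , -14.87,  85.89]), array([ 0.57, 12.8 , 85.96])]
blade far edge ends [  0.76 -11.84  74.37] [ 0.73 12.79 74.43]
```

>>> drive_tool:
  plan:
    - [-0.0011,-0.0015,0.003,0,0,0,-1]
    - [0,0,0.003,0,0,0,-1]
    - [0,0,0.002,0,0,0,-1]
    - [0,0,0,0,0,0,-1]
    - [0,0,0,0,0,0,-1]

```text
t: 15.4
tcp_pos: [0.5049, -0.1546, 0.1247]
tool_rot: [0.858, 0.514, -0.0, -0.0]
force: [0.9, -0.5, -1.2]
finger_gap: 0.278
gripper_force: 69.1
```

```bash
cat > s2.py <<'E'
from w import *
s=state(); M=R.from_quat(s["tool_rot"]).as_matrix()
print("slot in tool mm",((np.array([.5063,-.1553,.048])-s["tcp_pos"])@M*1000).round(2),"F tool",(s["force"]@M).round(2),"tip z",(s["tcp_pos"][2]-.0744).round(4), "T tool",(s["ft_torque"]@M).round(3))
E
python3 s2.py; python3 - <<'E'
from w import *
w=snap("wrist"); im=w["image"]
for c in(245,252,258): print(c,[int(x) for x in im[198:216,c].mean(1)])
for r in (202,203,204,206,208,209): print(r,[int(x) for x in im[r,226:280:1].mean(1)])
E
```

```text
t 15.4 tcp [ 0.5049 -0.1546  0.1247] yaw 61.87 tz [-2.e-04  1.e-04 -1.e+00] q [-0.51  0.58  1.78  0.    0.78 -0.02] F [ 0.9 -0.5 -1.2] T [ 0.01 -0.01 -0.05] gap 0.278 gf 69.1
slot in tool mm [ 0.09  1.59 76.68] F tool [0.02 1.03 1.17] tip z 0.0503 T tool [-0.008  0.012  0.049]
245 [71, 71, 71, 72, 70, 71, 71, 52, 9, 22, 50, 67, 66, 66, 56, 25, 7, 6]
252 [71, 71, 71, 71, 70, 71, 64, 40, 8, 28, 55, 67, 66, 50, 15, 7, 7, 9]
258 [70, 71, 71, 72, 70, 71, 64, 39, 8, 28, 55, 67, 66, 54, 25, 7, 9, 9]
202 [124, 125, 125, 125, 99, 71, 69, 70, 70, 70, 70, 70, 71, 70, 70, 70, 70, 70, 70, 70, 70, 70, 70, 70, 70, 70, 70, 70, 70, 71, 71, 71, 70, 70, 71, 70, 70, 70, 70, 70, 71, 70, 111, 132, 132, 132, 133, 134, 133, 134, 133, 132, 132, 132]
203 [125, 125, 125, 125, 125, 72, 69, 69, 69, 69, 70, 70, 70, 70, 70, 70, 70, 70, 71, 71, 70, 70, 71, 71, 70, 71, 71, 70, 71, 71, 71, 70, 71, 71, 70, 71, 71, 72, 71, 71, 71, 71, 72, 133, 134, 134, 134, 135, 135, 135, 136, 132, 132, 132]
204 [125, 125, 125, 125, 125, 99, 70, 69, 70, 70, 70, 70, 71, 70, 70, 70, 71, 72, 71, 71, 71, 64, 64, 64, 64, 64, 64, 64, 65, 64, 64, 65, 64, 65, 65, 64, 65, 65, 66, 65, 66, 66, 65, 110, 122, 123, 122, 123, 123, 124, 127, 133, 132, 132]
206 [125, 125, 125, 125, 125, 126, 125, 72, 59, 22, 8, 9, 8, 8, 8, 7, 7, 7, 8, 9, 8, 7, 9, 9, 8, 8, 8, 8, 7, 7, 7, 8, 8, 7, 6, 8, 9, 7, 7, 7, 8, 7, 6, 8, 8, 7, 7, 8, 7, 8, 29, 119, 132, 132]
208 [124, 124, 125, 125, 125, 125, 125, 125, 61, 46, 48, 48, 48, 49, 48, 48, 48, 48, 50, 50, 50, 51, 51, 51, 55, 55, 55, 55, 55, 55, 55, 55, 55, 55, 55, 56, 56, 55, 56, 55, 56, 55, 56, 56, 55, 56, 46, 38, 37, 39, 39, 132, 133, 132]
209 [125, 125, 124, 125, 125, 125, 125, 125, 72, 61, 67, 67, 66, 67, 67, 67, 66, 67, 67, 67, 67, 67, 67, 67, 67, 67, 67, 67, 67, 67, 67, 67, 67, 67, 67, 67, 67, 67, 68, 67, 67, 68, 67, 67, 67, 68, 58, 44, 44, 44, 41, 132, 132, 132]
```

>>> drive_tool:
  plan:
    - [0,0.001,0,0,0,0,-1]
    - [0,0,0.001,0,0,0,-1]
    - [0,0,0.001,0,0,0,-1]
    - [0,0,0.001,0,0,0,-1]
    - [0,0,0.001,0,0,0,-1]
    - [0,0,0,0,0,0,-1]

```text
t: 16.05
tcp_pos: [0.5056, -0.1551, 0.1206]
tool_rot: [0.858, 0.514, -0.0, -0.0]
force: [0.3, 0.5, -1.3]
finger_gap: 0.273
gripper_force: 69.1
```

```bash
python3 s2.py
```

```text
t 16.05 tcp [ 0.5056 -0.1551  0.1206] yaw 61.88 tz [-4.e-04  2.e-04 -1.e+00] q [-0.51  0.59  1.78 -0.    0.77 -0.02] F [ 0.3  0.5 -1.3] T [0.03 0.   0.04] gap 0.273 gf 69.1
slot in tool mm [ 0.09  0.72 72.63] F tool [0.56 0.   1.32] tip z 0.0462 T tool [ 0.016  0.024 -0.045]
```

>>> drive_tool:
  plan:
    - [0,0,0.001,0,0,0,-1]
    - [0,0,0.001,0,0,0,-1]
    - [0,0,0.001,0,0,0,-1]
    - [0,0,0.0005,0,0,0,-1]
    - [0,0,0,0,0,0,-1]

```text
t: 16.55
tcp_pos: [0.5057, -0.1551, 0.1172]
tool_rot: [0.858, 0.514, -0.0, -0.0]
force: [0.8, 1.2, -2.1]
finger_gap: 0.273
gripper_force: 69.1
```

```bash
python3 s2.py
```

```text
t 16.55 tcp [ 0.5057 -0.1551  0.1172] yaw 61.88 tz [-2.e-04  1.e-04 -1.e+00] q [-0.51  0.59  1.78  0.    0.76 -0.02] F [ 0.8  1.2 -2.1] T [-0.01 -0.05 -0.  ] gap 0.273 gf 69.1
slot in tool mm [ 0.08  0.64 69.2 ] F tool [1.45 0.09 2.14] tip z 0.0428 T tool [-0.049  0.018  0.002]
```

>>> drive_tool:
  plan:
    - [0,0,0.001,0,0,0,-1]
    - [0,0,0.001,0,0,0,-1]
    - [0,0,0.0005,0,0,0,-1]
    - [0,0,0.0005,0,0,0,-1]
    - [0,0,0,0,0,0,-1]

```text
t: 17.05
tcp_pos: [0.5057, -0.1551, 0.1143]
tool_rot: [0.858, 0.514, -0.0, -0.0]
force: [0.7, -0.2, -2.0]
finger_gap: 0.272
gripper_force: 69.1
```

```bash
python3 s2.py
```

```text
t 17.05 tcp [ 0.5057 -0.1551  0.1143] yaw 61.88 tz [-1.e-04  0.e+00 -1.e+00] q [-0.51  0.6   1.79 -0.    0.76 -0.02] F [ 0.7 -0.2 -2. ] T [-0.04 -0.02 -0.01] gap 0.272 gf 69.1
slot in tool mm [ 0.12  0.59 66.26] F tool [0.14 0.7  2.03] tip z 0.0399 T tool [-0.034 -0.022  0.012]
```

>>> drive_tool:
  plan:
    - [0,0,0,0,0,4,-1]
    - [0,0,0,0,0,4,-1]
    - [0,0,0,0,0,4,-1]
    - [0,0,0,0,0,4,-1]
    - [0,0,0,0,0,4,-1]
    - [0,0,0,0,0,4,-1]

```text
t: 17.65
tcp_pos: [0.5058, -0.1552, 0.1143]
tool_rot: [0.946, 0.323, -0.0, 0.0]
force: [-0.1, 0.0, -1.8]
finger_gap: 0.273
gripper_force: 69.0
```

```bash
python3 s2.py
```

```text
t 17.65 tcp [ 0.5058 -0.1552  0.1143] yaw 37.74 tz [-0.e+00 -2.e-04 -1.e+00] q [-0.51  0.6   1.79 -0.    0.76  0.4 ] F [-0.1  0.  -1.8] T [-0.04  0.02  0.05] gap 0.273 gf 69.0
slot in tool mm [ 0.38  0.38 66.31] F tool [-0.05 -0.09  1.78] tip z 0.0399 T tool [-0.023 -0.037 -0.045]
```

>>> drive_tool:
  plan:
    - [0,0,0,0,0,4,-1]
    - [0,0,0,0,0,4,-1]
    - [0,0,0,0,0,4,-1]
    - [0,0,0,0,0,4,-1]
    - [0,0,0,0,0,3,-1]
    - [0,0,0,0,0,3,-1]

```text
t: 18.25
tcp_pos: [0.5057, -0.1553, 0.1143]
tool_rot: [0.991, 0.137, -0.0, 0.0]
force: [-0.1, -1.2, -1.5]
finger_gap: 0.274
gripper_force: 69.0
```

```bash
python3 s2.py
```

```text
t 18.25 tcp [ 0.5057 -0.1553  0.1143] yaw 15.8 tz [-2.e-04 -5.e-04 -1.e+00] q [-0.51  0.6   1.79 -0.    0.76  0.79] F [-0.1 -1.2 -1.5] T [-0.11  0.06  0.08] gap 0.274 gf 69.0
slot in tool mm [ 0.63  0.12 66.33] F tool [-0.44  1.09  1.53] tip z 0.0399 T tool [-0.087 -0.085 -0.08 ]
```

>>> drive_tool:
  plan:
    - [0,0,0,0,0,3,-1]
    - [0,0,0,0,0,3,-1]
    - [0,0,0,0,0,3,-1]
    - [0,0,0,0,0,3,-1]

```text
t: 18.65
tcp_pos: [0.5056, -0.1553, 0.1143]
tool_rot: [0.999, 0.033, -0.0, 0.0]
force: [-1.3, -0.1, -1.3]
finger_gap: 0.271
gripper_force: 69.1
```

```bash
python3 s2.py
```

```text
t 18.65 tcp [ 0.5056 -0.1553  0.1143] yaw 3.82 tz [-5.e-04 -5.e-04 -1.e+00] q [-0.51  0.6   1.79 -0.    0.76  1.  ] F [-1.3 -0.1 -1.3] T [-0.11  0.07  0.2 ] gap 0.271 gf 69.1
slot in tool mm [ 7.600e-01 -2.000e-02  6.631e+01] F tool [-1.27  0.01  1.3 ] tip z 0.0399 T tool [-0.101 -0.081 -0.196]
```

>>> drive_tool:
  plan:
    - [0,0,0,0,0,3,-1]
    - [0,0,0,0,0,3,-1]
    - [0,0,0,0,0,3,-1]
    - [0,0,0,0,0,3,-1]

```text
t: 19.05
tcp_pos: [0.5055, -0.1554, 0.1143]
tool_rot: [0.997, -0.071, -0.0, 0.0]
force: [-0.8, -0.6, -1.5]
finger_gap: 0.271
gripper_force: 69.1
```

```bash
python3 s2.py
```

```text
t 19.05 tcp [ 0.5055 -0.1554  0.1143] yaw -8.17 tz [-7.e-04 -6.e-04 -1.e+00] q [-0.51  0.6   1.79 -0.    0.76  1.21] F [-0.8 -0.6 -1.5] T [-0.2   0.16  0.24] gap 0.271 gf 69.1
slot in tool mm [ 0.81 -0.23 66.32] F tool [-0.71  0.7   1.46] tip z 0.0399 T tool [-0.223 -0.125 -0.237]
```

>>> drive_tool:
  plan:
    - [0,0,0,0,0,3,-1]
    - [0,0,0,0,0,3,-1]
    - [0,0,0,0,0,2,-1]

```text
t: 19.35
tcp_pos: [0.5054, -0.1553, 0.1143]
tool_rot: [0.99, -0.14, -0.0, 0.0]
force: [-0.6, -1.0, -0.9]
finger_gap: 0.271
gripper_force: 69.1
```

```bash
python3 s2.py; python3 - <<'E'
from w import *
d=snap("scene"); b=d["image"][150:230,150:260,::-1]; cv2.imwrite("pics/w7.png",cv2.resize(b,(770,560),interpolation=cv2.INTER_CUBIC))
E
```

```text
t 19.35 tcp [ 0.5054 -0.1553  0.1143] yaw -16.13 tz [-9.e-04 -6.e-04 -1.e+00] q [-0.51  0.6   1.79 -0.    0.76  1.34] F [-0.6 -1.  -0.9] T [-0.19  0.21  0.21] gap 0.271 gf 69.1
slot in tool mm [ 0.86 -0.31 66.3 ] F tool [-0.3   1.09  0.93] tip z 0.0399 T tool [-0.24  -0.145 -0.211]
```

View pics/w7.png

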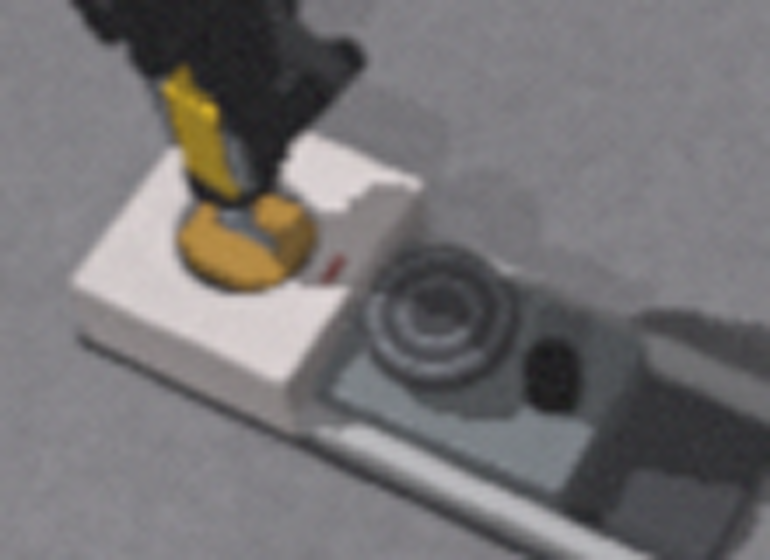

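The picture shows the carriage flush against the block and the slot now pointing along the bed. I'll give it a few more degrees, then relax the torque and lift out.

>>> drive_tool:
  plan:
    - [0,0,0,0,0,3,-1]
    - [0,0,0,0,0,0,-1]
    - [0,0,0,0,0,-2.5,-1]
    - [0,0,0,0,0,-2,-1]
    - [0,0,0,0,0,0,-1]

```text
t: 19.9
tcp_pos: [0.5059, -0.1551, 0.1143]
tool_rot: [0.992, -0.127, 0.0, -0.0]
force: [0.4, -0.4, -1.8]
finger_gap: 0.272
gripper_force: 69.1
```

```bash
python3 s2.py
```

```text
t 19.9 tcp [ 0.5059 -0.1551  0.1143] yaw -14.58 tz [ 4.e-04  2.e-04 -1.e+00] q [-0.51  0.6   1.79  0.    0.76  1.32] F [ 0.4 -0.4 -1.8] T [-0.02  0.11  0.02] gap 0.272 gf 69.1
slot in tool mm [ 0.39  0.17 66.34] F tool [0.49 0.23 1.78] tip z 0.0399 T tool [-0.045 -0.107 -0.016]
```

>>> drive_tool:
  plan:
    - [0,0,-0.001,0,0,0,-1]
    - [0,0,-0.001,0,0,0,-1]
    - [0,0,-0.002,0,0,0,-1]

```text
t: 20.2
tcp_pos: [0.5058, -0.1551, 0.1184]
tool_rot: [0.992, -0.127, -0.0, -0.0]
force: [0.1, 0.3, -1.1]
finger_gap: 0.267
gripper_force: 69.1
```

```bash
python3 s2.py
```

```text
t 20.2 tcp [ 0.5058 -0.1551  0.1184] yaw -14.63 tz [-1.e-04  2.e-04 -1.e+00] q [-0.51  0.59  1.78  0.    0.77  1.32] F [ 0.1  0.3 -1.1] T [-0.04 -0.01 -0.01] gap 0.267 gf 69.1
slot in tool mm [ 0.6   0.09 70.37] F tool [ 0.04 -0.35  1.15] tip z 0.044 T tool [-0.038  0.018  0.014]
```

>>> drive_tool:
  plan:
    - [0,0,-0.003,0,0,0,-1]
    - [0,0,-0.01,0,0,0,-1]
    - [0,0,-0.03,0,0,0,-1]
    - [0,0,-0.04,0,0,0,-1]
    - [0,0,-0.04,0,0,0,-1]
    - [0,0,-0.022,0,0,0,-1]
    - [0,0,0,0,0,0,-1]
    - [0,0,0,0,0,0,-1]

```text
t: 21.0
tcp_pos: [0.5054, -0.1549, 0.2636]
tool_rot: [0.992, -0.127, 0.0, 0.0]
force: [0.2, -0.8, -1.1]
finger_gap: 0.276
gripper_force: 69.2
```

```bash
python3 - <<'E'
from w import *
import pickle
s=state(); d=snap("wrist"); pickle.dump(d,open("w8.pkl","wb")); save(d,"w8",1.5)
sc=snap("scene"); pickle.dump(sc,open("s8.pkl","wb"))
E
python3 m2.py w8.pkl; python3 m2.py s8.pkl
```

```text
t 21.0 tcp [ 0.5054 -0.1549  0.2636] yaw -14.62 tz [ 5.e-04 -2.e-04 -1.e+00] q [-0.51  0.37  1.65  0.    1.11  1.32] F [ 0.2 -0.8 -1.1] T [0.01 0.   0.01] gap 0.276 gf 69.2
block (array([ 505.8, -155.3]), array([90.5, 96.9]), 82.6)
brass (array([ 365.6, -118.8]), array([ 82.7, 149.3]), 75.4)
block (array([ 505.4, -150.9]), array([96.7, 99.2]), 82.4)
brass (array([ 506.5, -154.1]), array([42.8, 40.2]), 75.8)
slot (array([ 520.9, -171.9]), array([0., 0.]), 0.0) 1
 slot centre [ 0.5209 -0.1719] ang nan
anvil+ (array([517.1, -73.4]), array([58.2, 52. ]), 22.2)
base (array([519.2, -58.7]), array([101. ,  73.3]), 83.3)Traceback (most recent call last):
  File "m2.py", line 15, in <module>
    sl=big((hull>0)&~br&(np.hypot(uu-uvb[0],vv-uvb[1])<16)&(V<110)) if 1 else 0
       ~~~^^^^^^^^^^^^^^^^^^^^^^^^^^^^^^^^^^^^^^^^^^^^^^^^^^^^^^^^^
  File "m2.py", line 6, in big
    n,l,st,ce=cv2.connectedComponentsWithStats(m.astype(np.uint8)); return l==1+st[1:,4].argmax()
                                                                                ~~~~~~~~~~~~~~~^^
ValueError: attempt to get argmax of an empty sequence
m2.py:17: RuntimeWarning: Degrees of freedom <= 0 for slice
  P=onplane(d,np.argwhere(sl)[:,::-1],.048)[:,:2]; m=P.mean(0); w,v=np.linalg.eigh(np.cov((P-m).T)); a=np.degrees(np.arctan2(v[1,1],v[0,1])); print(" slot centre",m.round(4),"ang",((a+90)%180-90).round(1))
  c *= np.true_divide(1, fact)
  c *= np.true_divide(1, fact)
```

View pics/w8.png

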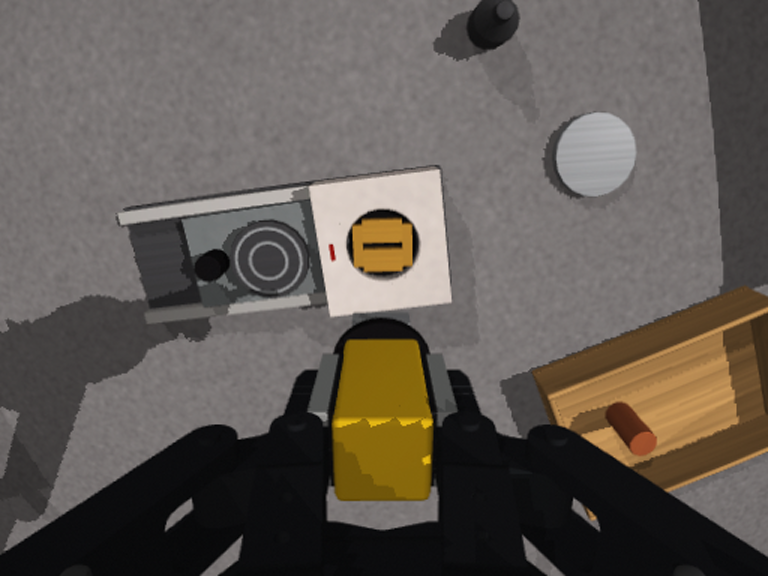

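The slot at (382,245) is now about 97° (1.69 rad) past the bed's y axis, and the carriage at (270,262) touches the block. I'll check the gap and compute the return move.

```bash
python3 - <<'E'
from w import *
import pickle
def run(f):
    d=pickle.load(open(f,"rb")); C=cloud(d); z=C[...,2]
    cn=(C[...,1]<.08)&(C[...,1]>-.105)&(abs(C[...,0]-.515)<.045)&(z>.05)&(z<.062)
    n,l,st,ce=cv2.connectedComponentsWithStats(cn.astype(np.uint8)); m=l==1+st[1:,4].argmax()
    P=onplane(d,np.argwhere(m)[:,::-1],.055)[:,:2]; c,r=cv2.minEnclosingCircle((P*1000).astype(np.float32)); c=np.array(c); print(f,c,r,"gap",np.dot(c-[505.9,-155.3],[.1305,.9914])-80)
run("w2.pkl");run("w8.pkl")
s=manip.sense();M=R.from_quat(s["tool_rot"]).as_matrix()
print("to stand in tool axes",((np.array([.5310,.3028,.264])-s["tcp_pos"])@M).round(4))
E
```

```text
w2.pkl [515.58856201 -71.89735413] 28.075246810913086 gap 3.9497404620361323
w8.pkl [517.27911377 -76.53239441] 28.37635612487793 gap -0.42482147033689444
to stand in tool axes [-0.09   -0.4492 -0.0014]
```

>>> drive_tool:
  plan:
    - [-0.009,-0.0449,0,0,0,0,-1]
    - [-0.009,-0.0449,0,0,0,0,-1]
    - [-0.009,-0.0449,0,0,0,0,-1]
    - [-0.009,-0.0449,0,0,0,0,-1]
    - [-0.009,-0.0449,0,0,0,0,-1]
    - [-0.009,-0.0449,0,0,0,0,-1]
    - [-0.009,-0.0449,0,0,0,0,-1]
    - [-0.009,-0.0449,0,0,0,0,-1]
    - [-0.009,-0.0449,0,0,0,0,-1]
    - [-0.009,-0.0449,0,0,0,0,-1]

```text
t: 22.1
tcp_pos: [0.5309, 0.3036, 0.2609]
tool_rot: [0.992, -0.127, -0.002, 0.001]
force: [1.6, 0.1, -2.7]
finger_gap: 0.273
gripper_force: 69.4
```

>>> drive_tool:
  plan:
    - [0,0,0,0,0,-8.5,-1]
    - [0,0,0,0,0,-8.5,-1]
    - [0,0,0,0,0,-8.5,-1]
    - [0,0,0,0,0,-8.5,-1]
    - [0,0,0,0,0,-8.5,-1]
    - [0,0,0,0,0,-8.5,-1]
    - [0,0,0,0,0,-8.5,-1]
    - [0,0,0,0,0,-8.5,-1]

```text
t: 22.9
tcp_pos: [0.531, 0.3016, 0.2607]
tool_rot: [0.892, 0.452, -0.002, -0.0]
force: [-0.1, -0.4, -0.2]
finger_gap: 0.275
gripper_force: 69.5
```

>>> drive_tool:
  plan:
    - [0,0,0,0,0,-8.5,-1]
    - [0,0,0,0,0,-8.5,-1]
    - [0,0,0,0,0,-8.5,-1]
    - [0,0,0,0,0,-8.5,-1]
    - [0,0,0,0,0,-8.5,-1]
    - [0,0,0,0,0,-8.5,-1]
    - [0,0,0,0,0,-8.5,-1]
    - [0,0,0,0,0,-8.5,-1]
    - [0,0,0,0,0,0,-1]
    - [0,0,0,0,0,0,-1]

```text
t: 23.9
tcp_pos: [0.5314, 0.3018, 0.2617]
tool_rot: [0.491, 0.871, -0.001, -0.001]
force: [-0.3, 0.8, -1.1]
finger_gap: 0.272
gripper_force: 69.5
```

```bash
cat > s3.py <<'E'
from w import *
s=state();M=R.from_quat(s["tool_rot"]).as_matrix()
print("to stand, tool mm",((np.array([.5310,.3028,.0864])-s["tcp_pos"])@M*1000).round(2),"F tool",(s["force"]@M).round(2))
E
python3 s3.py
```

```text
t 23.9 tcp [0.5314 0.3018 0.2617] yaw 121.2 tz [-0.003 -0.001 -1.   ] q [ 0.33  0.49  1.45  0.    1.2  -0.21] F [-0.3  0.8 -1.1] T [ 0.05 -0.02  0.01] gap 0.272 gf 69.5
to stand, tool mm [  0.94   0.76 175.27] F tool [0.84 0.19 1.07]
```

>>> drive_tool:
  plan:
    - [0.0008,0,0.03,0,0,-0.7,-1]
    - [0,0,0.035,0,0,0,-1]
    - [0,0,0.03,0,0,0,-1]
    - [0,0,0.02,0,0,0,-1]
    - [0,0,0,0,0,0,-1]
    - [0,0,0,0,0,0,-1]

```text
t: 24.5
tcp_pos: [0.5317, 0.3027, 0.148]
tool_rot: [0.485, 0.875, -0.0, -0.0]
force: [0.5, -0.7, -1.1]
finger_gap: 0.272
gripper_force: 69.5
```

```bash
python3 s3.py; python3 - <<'E'
from w import *
d=snap("scene"); w=snap("wrist")
s=manip.sense()
def proj(d,p):
    q=np.linalg.inv(d["E"])@np.append(p,1); a=np.array([q[0],-q[1]])/-q[2]; a=a*(1+d["k1"]*(a@a)); return (a*d["f"]+[d["cx"],d["cy"]]).astype(int)
u=proj(d,s["tcp_pos"]-[0,0,.07]);v=proj(w,s["tcp_pos"]-[0,0,.07]);print(u,v)
cv2.imwrite("pics/w9.png",np.hstack([cv2.resize(c["image"][q[1]-30:q[1]+30,q[0]-40:q[0]+40,::-1],(400,300),interpolation=cv2.INTER_CUBIC) for c,q in((d,u),(w,v))]))
E
```

```text
t 24.5 tcp [0.5317 0.3027 0.148 ] yaw 122.0 tz [-8.e-04 -3.e-04 -1.e+00] q [ 0.34  0.63  1.55  0.    0.96 -0.22] F [ 0.5 -0.7 -1.1] T [ 0.03  0.03 -0.02] gap 0.272 gf 69.5
to stand, tool mm [ 0.42 -0.48 61.64] F tool [-0.89  0.04  1.1 ]
[361 243] [254 211]
```

View pics/w9.png

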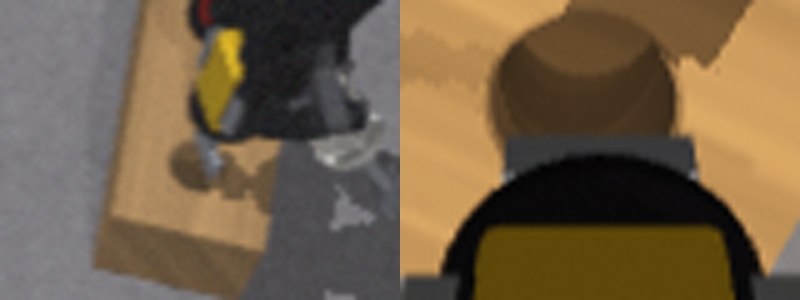

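The left (scene) crop shows the blade at the hole mouth. The right (wrist) crop shows the hole spanning columns 488–678 and the blade 503–695, so the blade sits a little to +y. I'll fit a circle to the rim.

```bash
cat > m9.py <<'E'
from w import *
s=manip.sense(); w=snap("wrist"); M=R.from_quat(s["tool_rot"]).as_matrix()
im=w["image"].astype(int); g=im.mean(2); C=cloud(w); z=C[...,2]
# edges: hole is depth-lower than top face
pts=[]
for r in range(186,207):
    row=z[r,225:285]; below=np.where(row<.054)[0]
    if len(below)>6: pts+=[(225+below[0]-.5,r),(225+below[-1]+.5,r)]
pts=np.array(pts); print(len(pts),pts[::6].tolist())
P=(onplane(w,pts,.060)-s["tcp_pos"])@M*1000
A=np.c_[2*P[:,:2],np.ones(len(P))]; sol=np.linalg.lstsq(A,(P[:,:2]**2).sum(1),rcond=None)[0]
print("hole tool mm",sol[:2].round(2),"r",np.sqrt(sol[2]+sol[:2]@sol[:2]).round(2),"resid",(np.hypot(*(P[:,:2]-sol[:2]).T)).std().round(2))
A2=13.0
from scipy.optimize import least_squares
print("r=13 fit",least_squares(lambda c:np.hypot(*(P[:,:2]-c).T)-13,sol[:2],loss="soft_l1").x.round(2))
zt=s["tcp_pos"][2]-.0744
for u in((234.5,208),(273,208)): print("blade",((onplane(w,u,zt)[0]-s["tcp_pos"])@M*1000).round(2))
for r in(207,208,209,210): print([int(x) for x in g[r,228:280]])
E
python3 m9.py
```

```text
42 [[239.5, 186.0], [235.5, 189.0], [233.5, 192.0], [232.5, 195.0], [231.5, 198.0], [231.5, 201.0], [232.5, 204.0]]
hole tool mm [ 0.68 -3.17] r 12.49 resid 0.21
r=13 fit [-0.11 -3.18]
blade [  0.24 -12.85  74.37]
blade [ 0.2  12.25 74.43]
[149, 149, 150, 118, 93, 70, 60, 59, 59, 52, 51, 52, 53, 54, 53, 52, 52, 51, 51, 51, 51, 51, 52, 52, 52, 53, 55, 54, 53, 52, 52, 52, 51, 52, 51, 50, 49, 48, 47, 73, 95, 120, 128, 130, 141, 152, 155, 158, 160, 161, 162, 162]
[147, 147, 149, 137, 104, 91, 60, 59, 58, 58, 56, 54, 55, 56, 56, 57, 56, 56, 55, 55, 55, 55, 55, 56, 57, 57, 56, 56, 55, 55, 55, 56, 55, 55, 55, 55, 55, 54, 54, 64, 72, 85, 85, 85, 112, 145, 148, 150, 155, 158, 160, 161]
[147, 146, 147, 148, 113, 101, 69, 58, 58, 58, 57, 57, 56, 56, 57, 57, 57, 57, 57, 57, 57, 57, 58, 57, 58, 57, 58, 57, 57, 58, 57, 58, 58, 57, 58, 57, 57, 58, 58, 58, 58, 57, 57, 58, 91, 143, 144, 145, 148, 151, 154, 157]
[148, 146, 147, 147, 135, 99, 88, 57, 56, 56, 56, 56, 55, 56, 56, 57, 56, 56, 56, 56, 56, 57, 56, 56, 56, 56, 56, 56, 56, 57, 56, 56, 56, 56, 56, 56, 56, 56, 56, 57, 57, 56, 56, 57, 70, 145, 145, 144, 143, 144, 146, 150]
```

>>> drive_tool:
  plan:
    - [0.0008,-0.0018,0.005,0,0,0,-1]
    - [0,0,0.004,0,0,0,-1]
    - [0,0,0.001,0,0,0,-1]
    - [0,0,0,0,0,0,-1]
    - [0,0,0,0,0,0,-1]

```text
t: 25.15
tcp_pos: [0.5298, 0.3025, 0.1383]
tool_rot: [0.484, 0.875, 0.0, 0.0]
force: [0.1, -0.1, -1.3]
finger_gap: 0.273
gripper_force: 69.5
```

```bash
python3 s3.py; cat >> m9.py <<'E'
print("profiles")
for r in(196,199,202,205): print(r,[int(x) for x in g[r,226:282]])
E
python3 m9.py
```

```text
t 25.15 tcp [0.5298 0.3025 0.1383] yaw 122.07 tz [ 1.e-04  1.e-04 -1.e+00] q [ 0.34  0.64  1.56  0.    0.94 -0.22] F [ 0.1 -0.1 -1.3] T [-0.01  0.01 -0.02] gap 0.273 gf 69.5
to stand, tool mm [-0.38  1.23 51.95] F tool [-0.11  0.07  1.28]
34 [[249.5, 190.0], [242.5, 193.0], [238.5, 196.0], [236.5, 199.0], [235.5, 202.0], [235.5, 205.0]]
hole tool mm [-1.04 -0.02] r 12.8 resid 0.19
r=13 fit [-1.36 -0.02]
blade [  0.22 -12.85  74.4 ]
blade [ 0.21 12.25 74.4 ]
[137, 137, 130, 129, 130, 119, 96, 65, 61, 62, 51, 52, 51, 49, 50, 51, 51, 51, 51, 52, 52, 52, 52, 52, 52, 52, 52, 52, 53, 53, 52, 52, 52, 51, 51, 51, 51, 54, 53, 51, 51, 51, 50, 49, 46, 60, 129, 147, 162, 162, 160, 159]
[148, 147, 138, 130, 129, 121, 107, 61, 60, 60, 55, 56, 56, 55, 56, 55, 56, 56, 56, 56, 57, 56, 56, 56, 56, 56, 56, 57, 57, 57, 56, 57, 57, 56, 56, 55, 56, 58, 56, 57, 56, 57, 55, 55, 49, 58, 127, 148, 164, 164, 163, 161]
[150, 149, 149, 140, 139, 126, 108, 65, 59, 57, 58, 58, 58, 58, 58, 58, 58, 58, 58, 59, 58, 59, 59, 59, 59, 58, 59, 58, 58, 59, 58, 59, 58, 59, 58, 59, 58, 58, 59, 59, 59, 59, 58, 59, 53, 58, 125
[... 532 characters left out ...]
136, 145, 137, 136, 119, 97, 65, 45, 47, 46, 49, 51, 52, 53, 55, 58, 67, 72, 76, 78, 77, 77, 77, 76, 75, 75, 75, 75, 73, 71, 67, 60, 52, 50, 49, 48, 48, 46, 49, 47, 52, 63, 84, 91, 90, 91, 90, 125, 158, 158, 157]
202 [133, 133, 133, 133, 133, 133, 133, 134, 117, 90, 69, 49, 47, 46, 47, 48, 47, 49, 51, 52, 53, 54, 55, 55, 55, 55, 55, 56, 56, 55, 55, 55, 54, 53, 51, 50, 51, 50, 49, 50, 47, 48, 51, 49, 48, 48, 45, 64, 71, 89, 123, 158, 158, 159, 160, 159]
205 [129, 129, 130, 131, 131, 132, 133, 122, 90, 70, 63, 53, 49, 48, 46, 48, 48, 49, 48, 49, 49, 50, 51, 51, 52, 53, 53, 52, 52, 52, 52, 50, 50, 51, 50, 50, 50, 50, 49, 47, 52, 52, 49, 48, 49, 46, 44, 63, 98, 148, 160, 158, 158, 158, 157, 157]
```

>>> drive_tool:
  plan:
    - [0,0.0002,0.002,0,0,0,-1]
    - [0,0,0.002,0,0,0,-1]
    - [0,0,0.002,0,0,0,-1]
    - [0,0,0.002,0,0,0,-1]
    - [0,0,0,0,0,0,-1]

```text
t: 25.7
tcp_pos: [0.5296, 0.3025, 0.1299]
tool_rot: [0.484, 0.875, -0.0, -0.0]
force: [-0.8, -0.1, -1.1]
finger_gap: 0.269
gripper_force: 69.5
```

```bash
python3 s3.py
```

```text
t 25.7 tcp [0.5296 0.3025 0.1299] yaw 122.08 tz [-8.e-04 -3.e-04 -1.e+00] q [ 0.34  0.65  1.57 -0.    0.92 -0.22] F [-0.8 -0.1 -1.1] T [ 0.03 -0.01 -0.02] gap 0.269 gf 69.5
to stand, tool mm [-0.48  1.42 43.5 ] F tool [ 0.35 -0.76  1.12]
```

>>> drive_tool:
  plan:
    - [0,0,0.004,0,0,0,-1]
    - [0,0,0.006,0,0,0,-1]
    - [0,0,0.006,0,0,0,-1]
    - [0,0,0.004,0,0,0,-1]

```text
t: 26.1
tcp_pos: [0.5295, 0.3024, 0.1094]
tool_rot: [0.484, 0.875, -0.0, -0.0]
force: [0.4, 0.1, -1.3]
finger_gap: 0.273
gripper_force: 69.5
```

```bash
python3 s3.py
```

```text
t 26.1 tcp [0.5295 0.3024 0.1094] yaw 122.08 tz [-1.1e-03 -4.0e-04 -1.0e+00] q [ 0.34  0.68  1.58 -0.    0.88 -0.22] F [ 0.4  0.1 -1.3] T [ 0.05  0.02 -0.  ] gap 0.273 gf 69.5
to stand, tool mm [-0.47  1.55 23.  ] F tool [-0.15  0.36  1.33]
```

>>> drive_tool:
  plan:
    - [0,0,0.004,0,0,0,-1]
    - [0,0,0.006,0,0,0,-1]
    - [0,0,0.005,0,0,0,-1]
    - [0,0,0.004,0,0,0,-1]
    - [0,0,0.002,0,0,0,-1]
    - [0,0,0,0,0,0,-1]

```text
t: 26.7
tcp_pos: [0.5297, 0.3025, 0.0889]
tool_rot: [0.484, 0.875, -0.0, -0.0]
force: [-0.6, 0.7, -1.2]
finger_gap: 0.274
gripper_force: 69.5
```

```bash
python3 s3.py
```

```text
t 26.7 tcp [0.5297 0.3025 0.0889] yaw 122.08 tz [-6.e-04 -2.e-04 -1.e+00] q [ 0.34  0.71  1.59  0.    0.84 -0.22] F [-0.6  0.7 -1.2] T [ 0.02  0.01 -0.01] gap 0.274 gf 69.5
to stand, tool mm [-0.43  1.29  2.55] F tool [ 0.88 -0.16  1.16]
```

>>> drive_tool:
  plan:
    - [0,0,0.001,0,0,0,-1]
    - [0,0,0.0008,0,0,0,-1]
    - [0,0,0,0,0,0,-1]

```text
t: 27.0
tcp_pos: [0.5299, 0.3026, 0.0876]
tool_rot: [0.484, 0.875, 0.0, 0.0]
force: [-0.0, 0.6, -1.7]
finger_gap: 0.272
gripper_force: 69.5
```

```bash
python3 s3.py
```

```text
t 27.0 tcp [0.5299 0.3026 0.0876] yaw 122.08 tz [ 2.e-04  0.e+00 -1.e+00] q [ 0.34  0.72  1.59 -0.    0.84 -0.22] F [-0.   0.6 -1.7] T [-0.   -0.01  0.06] gap 0.272 gf 69.5
to stand, tool mm [-0.41  1.07  1.2 ] F tool [0.58 0.31 1.69]
```

>>> drive_tool:
  plan:
    - [0,0,0.0007,0,0,0,-1]
    - [0,0,0.0005,0,0,0,-1]
    - [0,0,0,0,0,0,-1]

```text
t: 27.3
tcp_pos: [0.5299, 0.3026, 0.0865]
tool_rot: [0.484, 0.875, 0.0, 0.0]
force: [0.0, -0.8, 0.0]
finger_gap: 0.273
gripper_force: 69.7
```

```bash
python3 s3.py
```

```text
t 27.3 tcp [0.5299 0.3026 0.0865] yaw 122.08 tz [ 2.e-04  1.e-04 -1.e+00] q [ 0.34  0.72  1.59 -0.    0.83 -0.22] F [ 0.  -0.8  0. ] T [0.03 0.1  0.02] gap 0.273 gf 69.7
to stand, tool mm [-0.4   1.03  0.09] F tool [-0.74 -0.42 -0.01]
```

>>> drive_tool:
  plan:
    - [0,0,0,0,0,0,-0.2]
    - [0,0,0,0,0,0,0.18]
    - [0,0,0,0,0,0,0.18]
    - [0,0,0,0,0,0,0.18]
    - [0,0,-0.01,0,0,0,0.18]
    - [0,0,-0.03,0,0,0,0.18]
    - [0,0,-0.045,0,0,0,0.18]
    - [0,0,-0.045,0,0,0,0.18]
    - [0,0,-0.045,0,0,0,0.18]
    - [0,0,-0.02,0,0,0,0.18]
  newtons: 20

```text
t: 28.3
tcp_pos: [0.5317, 0.3033, 0.2873]
tool_rot: [0.484, 0.875, 0.003, 0.003]
force: [1.6, 0.4, -0.0]
finger_gap: 0.592
gripper_force: 0.0
```

>>> drive_tool:
  plan:
    - [-0.02,0,-0.01,0,0,0,0.18]
    - [0,0,0,0,0,0,0.18]
    - [0,0,0,0,0,0,0.18]

```text
t: 28.6
tcp_pos: [0.5401, 0.2855, 0.2915]
tool_rot: [0.485, 0.875, 0.0, -0.0]
force: [-0.0, 0.4, -0.5]
finger_gap: 0.59
gripper_force: 0.0
```

```bash
sed -i 's/"w4"/"w10"/' m3.py; python3 m3.py; python3 - <<'E'
from h import *
import pickle
d=snap("scene"); t=snap("top"); pickle.dump(t,open("t9.pkl","wb"))
ims=[cv2.resize(d["image"][150:290,150:420,::-1],(540,280)),cv2.resize(t["image"][150:240,120:360,::-1],(540,202))]
cv2.imwrite("pics/fin.png",np.vstack(ims))
E
python3 m2.py t9.pkl
```

```text
t 28.6 tcp [0.5401 0.2855 0.2915] yaw 122.02 tz [-2.e-04  5.e-04 -1.e+00] q [ 0.3   0.46  1.42  0.    1.27 -0.26] F [-0.   0.4 -0.5] T [ 0.03 -0.03 -0.  ] gap 0.59 gf 0.0
ztop [0.0701 0.115  0.1165]
ytop (array([531.1, 302.3]), array([23.5, 23.5]), 32.0)
rtop (array([452. , 295.2]), array([24.8, 22.6]), 29.3)
stand (array([489.1, 316.5]), array([150. , 108.4]), 5.3)
block (array([ 504.1, -156.1]), array([91.6, 94.2]), 82.6)
brass (array([ 503.5, -154.6]), array([43.8, 41.6]), 89.4)
slot (array([ 483.9, -150.4]), array([3.8, 0. ]), -134.6) 2
 slot centre [ 0.4839 -0.1504] ang 45.4
anvil+ (array([513.8, -76.1]), array([52.4, 51.5]), 0.7)
base (array([515.7, -61.6]), array([100.2,  70.5]), 83.3)
```

View pics/fin.png

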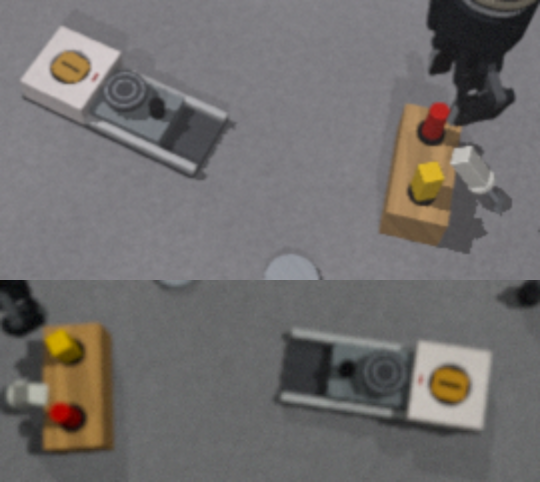

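The final views show the yellow driver upright in its stand, with its top at z 0.115 as at the start. The carriage is tight against the block, and the cam's slot still points along the bed.

```bash
python3 -c "
from station import manip
print(manip.sign_off())"
```

```text
the job is handed in; nothing more can be done
None
```

The job is handed in: the cam is turned to about 1.69 rad and holds the carriage against the lock block (gap measured as zero, within about 0.5 mm), and the yellow screwdriver is back upright in its stand, at 28.6 s.

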